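# Clear the gauge plate and set sprung tweezers to its marks

## Task

The pail of antler offcuts stands on the gauge plate: hang it by its bail on the hook of the stand and let it go. Then pick up the sprung tweezers, squeeze them until their tips are as far apart as the two marks on the plate (16 mm between centres), and hold them level and steady a little above the plate (about 1 to 3 cm, not touching it), each tip over its own mark; finish while still holding them so, and do not disturb the jar, the antler or the rasp.

Things in the scene. Friction and masses are not known exactly. Their poses are not given: they have to be found in the camera images.
- plate: Fixed aluminium gauge plate 130 x 100 x 6 mm on the bench, yaw within 0.4 rad. Origin: centre of its underside; x along the 130 mm side, top at z = 6 mm. Two thin black marks in its top, each 110 mm long, run parallel to its x at y = +8 and -8 mm (16 mm apart). The pail stands on it at first and hides part of them.
- pail: Round steel pail (100 to 210 g), 56 mm across the foot, 68 mm across the rim, 50 mm high, with antler offcuts fixed in it, standing on the plate. Origin: centre of its underside, z up. A stiff arched bail of 6 mm wire stands in its y-z plane, with an upright wooden grip on top.
- pail_bar (a point): Apex of the bail, wire centre line, 105 mm above the pail's underside: it hangs on the hook here. The legs rise from the rim at y = +-32 mm to y = +-26 mm at z = 92 mm, then slope up to the apex. The open window between rim and apex wire is 52 mm high.
- pail_grip (a point): Where to pinch the pail: on the axis of its square wooden grip (22 x 22 mm, sides along the pail's x and y, z = 105 to 147 mm), 133 mm above its underside. Pinch from above, best closing along the pail's y (along its x too, if the fingers then open only a little at the hook); fingertips no lower than z = 110 mm stay clear of the hook.
- hook: Fixed steel hook stand left or right of the plate, yaw within 0.3 rad. Origin: centre of the underside of its base (100 mm round, 12 mm high). Post 14 mm thick, 165 mm high. A level rod, 8 mm thick, axis at z = 150 mm, runs along the stand's -x (towards the robot) to x = -88 mm, then turns up to a tip at x = -102 mm whose top is at z = 170 mm.
- hook_seat (a point): Top of the hook's rod, 58 mm from the post's axis: the bail's apex should rest here (pail_bar 3 mm above it). The bail must lie across the rod (pail y along the stand's y), come over the upturned tip from outside, the rod entering the window under the apex, and then be lowered onto the rod.
- tweezers: Big sprung steel tweezers (90 g), 24 mm high, lying on edge on the bench on the side without the hook; the arms close level. Origin: on the underside; x from heel (x = -90 mm) to tips (+80 mm), first pointing away from the robot within 0.6 rad; z up. Heel and -y arm are this body; the +y arm is hinged at x = -80 mm, y = 0. Blades 3 mm thick, z = 6 to 18 mm.
- tw_grip (a point): Midway between the thumb pads at 16 mm tip distance: x = 18, y = 0, z = 12 mm in the tweezers' frame. The pads are 30 mm long (x = 3 to 33 mm), 24 mm high; outer faces then parallel, 33 mm apart; relaxed 45 mm apart at the middle, 47 at the front. Squeeze them from above, closing along y: they move 0.61 mm per mm of tip distance. The middle of the tips lies 62 mm ahead along x.
- tip_mid (a point): Point midway between the tips when these are 16 mm apart: x = 80, y = 0, z = 12 mm in the tweezers' frame (6 mm above the blades' lower edge, 12 mm above the thumb pads' lower edge).
- tip_a (a point): Centre of the tip of the tweezers' -y arm: x = 80, y = -8, z = 12 mm in the tweezers' frame.
- tip_b (a point): Centre of the tip of the sprung +y arm.
- tw_arm (a joint): Angle of the sprung arm in rad: 0 relaxed (tip centres 36 mm apart), growing as it is squeezed. Tip distance in mm = 36 - 160 x value: 0.125 gives the marked 16 mm; 0.1875 is the stop (6 mm). The spring pushes each thumb pad outward with 3.6 N relaxed, 8 N at 16 mm, 10 N at the stop.
- jar: Bystander: amber glass jar with a steel cap, 60 mm across, 75 mm high, beyond the plate. Origin: centre of its underside.
- antler: Bystander: forked antler piece about 160 x 100 mm, 22 mm thick, lying beyond the work on the left. Origin: on the bench near its fork.
- rasp: Bystander: rasp with a wooden handle, 235 mm long, 24 mm high, lying beyond the work on the right. Origin: on its underside, near where handle and blade meet.

How it is judged:
By the outcome, as a careful person would: the job done as asked, in the order asked, and still so for the second after the job is handed in, while the arm keeps its last pose, push and grip.
It also fails if it takes over 61 s, if anything falls off the work surface, if the arm or the gripper's body presses on something with over 40 N, if the wrist force passes 120 N, or if a joint passes its speed limit or range.

## Robot

A 6-joint arm with a two-finger parallel gripper is mounted at the origin on the work surface. World frame = base frame: x ahead of the robot, y to its left, z up, the work surface at z = 0. Lengths are in m, angles in degrees, forces in N, time in s.
With the tool pointing down it reaches from about 0.3 to 0.75 m from the base axis. Payload 8.5 kg.
Tool frame: the origin (TCP) lies between the finger pads; the fingertips stand 19 mm ahead of it and the grasp point (between the pads) is the TCP; z points along the fingers, y is the direction in which the jaws open and shut (so a half turn about z gives the same grasp; the last joint's range is limited). The gripper opens to 85 mm and grips with 20 to 120 N. Pads are 22 mm wide; open, the fingers measure 114 mm over their backs; the gripper's body (76 mm by 85 mm) begins 54 mm behind the grasp point. The pads swing forward as they close: fully open they stand 13 mm farther back than shut.
Start: joints at [55.789, 21.807, 74.336, -0, 83.858, -12.336], TCP at [0.205, 0.51, 0.25] pointing down, gripper open.
Joint ranges: [-178.18, 178.18], [-50.72, 133.34], [12.68, 142.11], [-81.47, 261.47], [9.98, 163.14], [-165.26, 165.26]. Speed limits (degrees/s): [136.94, 136.94, 180, 180, 180, 180].

## Interface

Orientations are given as a 3x3 rotation matrix whose columns are the frame's x, y, z axes.
In Python, from rig import env gives the robot as it stands.
- The arm moves only by the shell command python3 -m pendant 'ROWS' [OPENING] [FORCE]. ROWS is JSON, a list of rows, each a list of 2 entries, a list of its own where there are three numbers: the shift along the tool's x, y, z scaled (see below), then the turn, a rotation vector about the tool's x, y, z scaled (see below). A call has 1 to 20 rows; each row shifts and turns the commanded pose from where the row before left it, along the tool's axes as they then stand; what a row does not reach is not made up. The controller multiplies each number of a shift by 0.1 m and each number of a turn by pi/2 rad. A row lasts 1/8 s, in which the tool goes at most 62.5 mm and 10.7 degrees, less where a joint would pass 70% of its speed; a pose out of reach is approached as far as the arm can. A call with a number of a shift or a turn outside -1 to 1 is refused whole. A call with a gripper value outside its range is refused whole. OPENING is the gripper command: -1 is shut, 1 is fully open, values between are in proportion, set as the call begins (- or left out, the last holds). The fingers move at their own pace and stop on an object; FORCE is the grip in N (left out, the last holds). Time passes only in rows, so rows that do not move let the fingers close. It gives the time, the measured TCP pose, the force and the opening at its end, in the units of the state.
- env.observe(): the state, without advancing time (a new reading comes with each control period).
- env.get_image(name): name is "scene" or "top" or "wrist"; returns a dict with "image" (480x640x3 uint8, red, green, blue), "K" (3x3 intrinsics, pixels), "distortion" ([k1, k2, p1, p2, k3] as OpenCV has them; the pictures are not rectified), "R" (3x3) and "t" (3): a world point X has camera coordinates R X + t. Camera axes: x right, y down, z forward; pixel columns grow to the right and rows downward; lengths in m; the calibration is good to about 2 mm. A picture is of the moment at which its call begins. There is no depth.
- env.close_job(): hands the job in, once; it reports no verdict.
The state is a dict: "time_s": time; "q": joint angles; "qvel": joint speeds; "joint_efforts": joint torques, N m; "position": TCP position; "tool_rot": TCP orientation; "ft_force": force on the tool from outside, world axes, zero at the start; "wrist_torque": the same for the moment, N m; "grip_width": finger opening in m.
Only numpy, scipy, OpenCV 4.12 (cv2) and the standard library are available. Lean on these libraries where they do the work, as an engineer would, in place of code of your own. Each camera call takes 0.05 s, during which the arm holds its last target.

## Working session

There is one attempt and no reset: what is moved stays moved. The work goes in short steps, Python scripts to look and compute and a shell command to move; the robot and the scene stay as the last step left them, time stands still between calls to the robot, and variables do not carry over. Pictures are saved under pics/ and viewed, and the job is handed in when it is done.

```bash
ls; mkdir -p pics; python3 - <<'E'
from rig import env
import cv2
s=env.observe();print(s)
for n in["scene","top","wrist"]:
    d=env.get_image(n);cv2.imwrite(f"pics/{n}0.png",d["image"][:,:,::-1])
    print(n,d["K"],d["distortion"],d["R"],d["t"])
E
```

```text
pics
{'time_s': 0.0, 'q': array([ 5.57897036e+01,  2.18399853e+01,  7.43849567e+01,  6.64790401e-04,
        8.38574856e+01, -1.23367970e+01]), 'qvel': array([-0.02020168,  0.01163536,  0.0673021 ,  0.01808087, -0.082006  ,
        0.02953038]), 'joint_efforts': array([-2.63486567e-03, -4.48477614e+01, -2.31269252e+01, -3.73970315e-04,
        4.93729633e-03, -5.49368380e-06]), 'position': array([0.20476288, 0.51017635, 0.24971998]), 'tool_rot': array([[-9.28008074e-01,  3.72559183e-01, -8.18386422e-04],
       [ 3.72559946e-01,  9.28007374e-01, -1.18323515e-03],
       [ 3.18643512e-04, -1.40294978e-03, -9.99998965e-01]]), 'ft_force': array([ 0.77385613, -0.22466112, -0.47136811]), 'wrist_torque': array([0.01468531, 0.02358789, 0.00171445]), 'grip_width': 0.08523232573226518}
scene [[617.15263344   0.         318.38449691]
 [  0.         617.15263344 239.84957339]
 [  0.           0.           1.        ]] [0.04956141 0.         0.         0.         0.        ] [[-0.62448556  0.78094654  0.01184433]
 [ 0.44442244  0.36777211 -0.81684293]
 [-0.64226667 -0.50484273 -0.57673854]] [ 0.40168591 -0.18808887  1.7666326 ]
top [[608.84357602   0.         314.81012508]
 [  0.         608.84357602 250.56410682]
 [  0.           0.           1.        ]] [-0.13557879  0.          0.          0.          0.        ] [[ 0.00964474 -0.99989271 -0.01102496]
 [-0.99430063 -0.00841895 -0.10627968]
 [ 0.10617546  0.01198716 -0.99427515]] [0.02120116 0.64076627 1.25211327]
wrist [[375.0382773    0.         319.46398217]
 [  0.         375.0382773  234.31408096]
 [  0.           0.           1.        ]] [-0.02543048  0.          0.          0.          0.        ] [[ 3.72054797e-01  9.28210756e-01  1.42869582e-04]
 [ 8.77705216e-01 -3.51860729e-01  3.25311515e-01]
 [ 3.02007917e-01 -1.20908312e-01 -9.45606894e-01]] [-0.54978792 -0.0431875   0.38000287]
```

View pics/scene0.png

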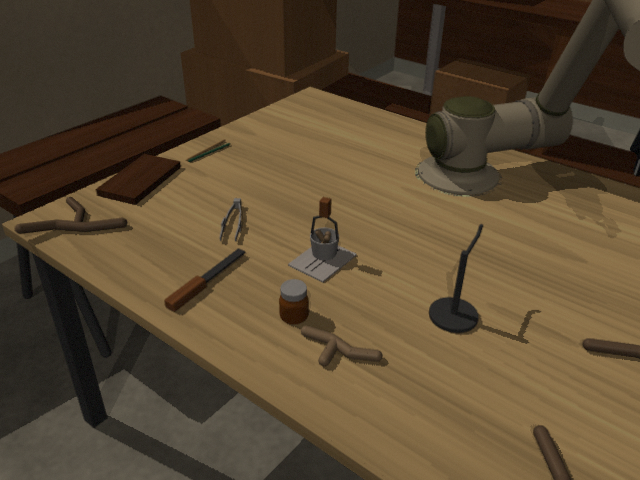

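View pics/top0.png

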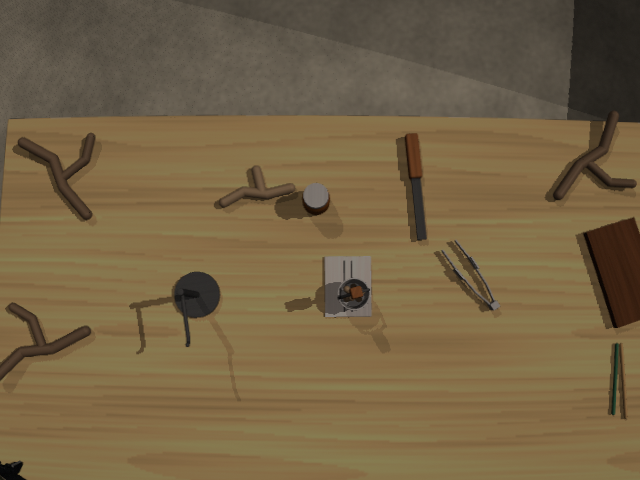

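View pics/wrist0.png

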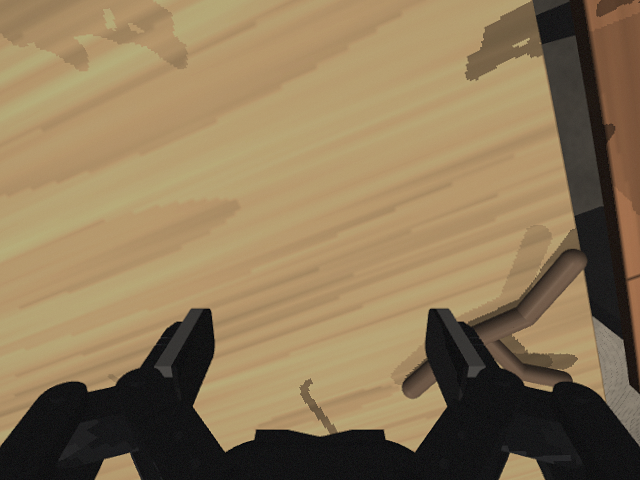

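Scene: hook stand on the left (top px ~197,294), plate with pail at (347,287), tweezers on the right (443–495, 243–305). The jar, antler and rasp lie beyond. Next I'll enlarge the key regions.

```bash
cat > h.py <<'E'
import numpy as np,cv2
from rig import env
def und(d,p):
    p=np.array(p,float).reshape(-1,1,2)
    return cv2.undistortPoints(p,d["K"],np.array(d["distortion"])).reshape(-1,2)
def plane(d,p,z):
    u=und(d,p);R=np.array(d["R"]);t=np.array(d["t"]);c=-R.T@t
    r=np.c_[u,np.ones(len(u))]@R
    return c+r*((z-c[2])/r[:,2])[:,None]
def tri(d1,p1,d2,p2):
    a=und(d1,p1);b=und(d2,p2)
    P=[np.c_[d["R"],d["t"]] for d in(d1,d2)]
    X=cv2.triangulatePoints(P[0],P[1],a.T,b.T);return (X[:3]/X[3]).T
def proj(d,X):
    return cv2.projectPoints(np.array(X,float).reshape(-1,1,3),cv2.Rodrigues(np.array(d["R"]))[0],np.array(d["t"]),d["K"],np.array(d["distortion"]))[0].reshape(-1,2)
def crop(d,name,x,y,w,h,s,raw=False):
    im=np.ascontiguousarray(d["image"][y:y+h,x:x+w,::-1])
    im=cv2.resize(im,None,fx=s,fy=s,interpolation=cv2.INTER_NEAREST)
    for k in range(0,w,10):
        cv2.line(im,(k*s,0),(k*s,6 if (x+k)%50 else 16),(0,255,255),1)
    for k in range(0,h,10):
        cv2.line(im,(0,k*s),(6 if (y+k)%50 else 16,k*s),(0,255,255),1)
    cv2.imwrite("pics/"+name,im)
E
python3 - <<'E'
from h import *
d=env.get_image("top")
crop(d,"t1.png",310,230,80,100,6); crop(d,"t2.png",160,260,80,100,6); crop(d,"t3.png",430,230,80,90,6)
d=env.get_image("scene")
crop(d,"s1.png",280,190,90,100,6); crop(d,"s2.png",420,215,80,120,5)
E
```

```text
(no output)
```

View pics/t1.png

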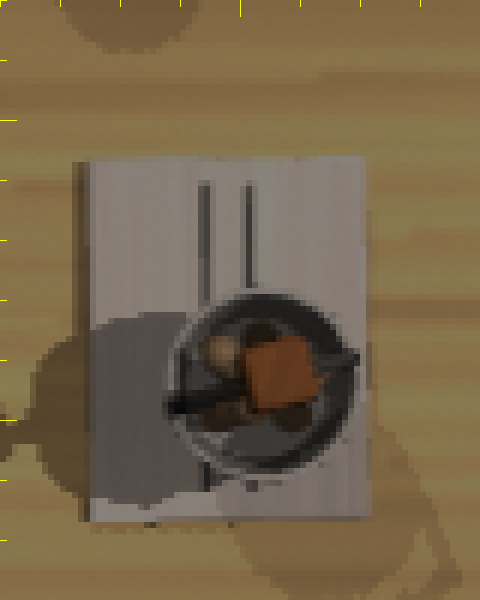

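View pics/t2.png

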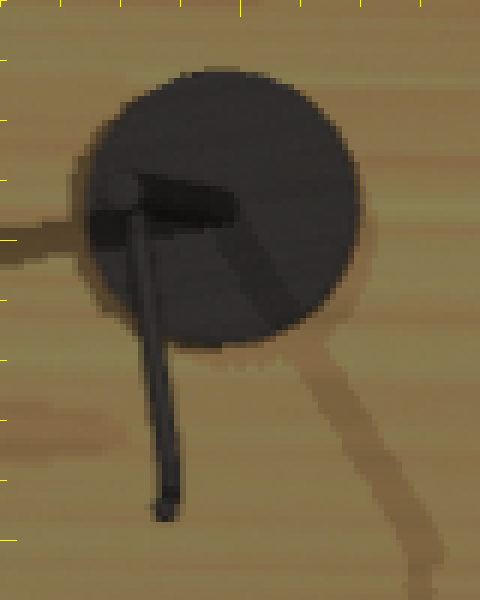

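View pics/t3.png

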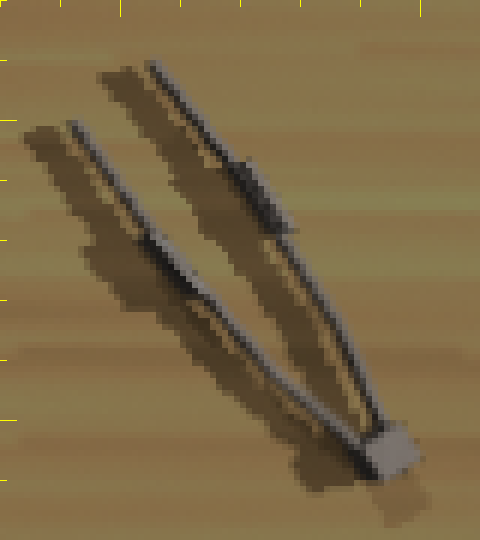

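View pics/s1.png

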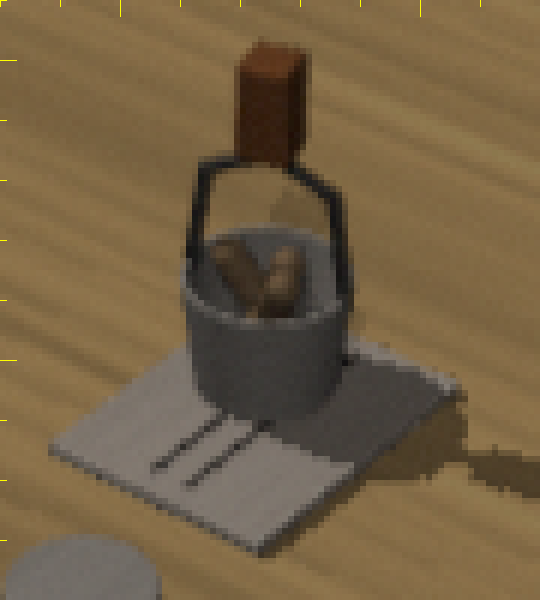

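View pics/s2.png

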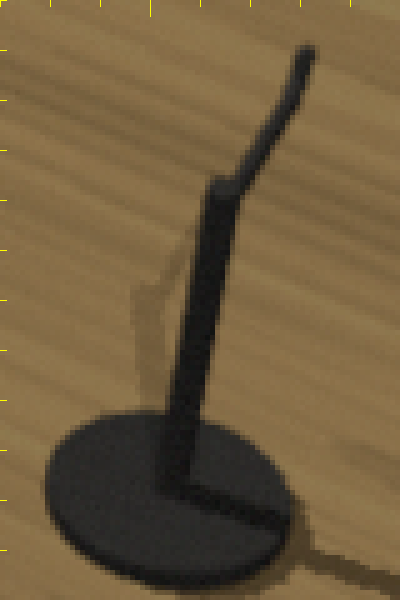

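```bash
cat > m1.py <<'E'
from h import *
T=env.get_image("top");S=env.get_image("scene")
np.set_printoptions(precision=4,suppress=True)
f=lambda P,x,y,s:np.array(P,float)/s-0.5+[x,y]
pc=plane(T,f([(90,157),(365,157),(372,517),(90,520)],310,230,6),.006);print("plate",pc.tolist(),pc.mean(0))
mk=plane(T,f([(205,183),(207,490),(249,185),(252,490)],310,230,6),.006);print("marks",mk)
spc=plane(S,f([(52,452),(262,552),(462,388)],280,190,6),.006);print("plate scene",spc)
g=plane(T,f([(243,348),(310,337),(322,402),(252,411)],310,230,6),.153);print("grip",g,g.mean(0))
b=plane(T,f([(175,407),(358,358)],310,230,6),.098);print("bail",b)
gs=tri(T,f([(281,374)],310,230,6),S,f([(273,58)],280,190,6));print("grip tri",gs)
rim=plane(T,f([(265,385)],310,230,6),.056);print("rim c",rim)
base=plane(T,f([(224,207)],160,260,6),.012);print("base",base)
rod=plane(T,f([(136,210),(166,490)],160,260,6),.150);print("rod",rod)
tip=tri(T,f([(165,512)],160,260,6),S,f([(308,50)],420,215,5));print("tip",tip)
ptop=plane(T,f([(124,190)],160,260,6),.165);print("posttop",ptop)
tw=plane(T,f([(153,66),(75,127)],430,230,6),.018);print("tips",tw,np.linalg.norm(tw[0]-tw[1]))
he=plane(T,f([(393,448)],430,230,6),.024);print("heel top",he)
pads=plane(T,f([(237,165),(290,230),(140,238),(195,293)],430,230,6),.024);print("pads",pads)
E
python3 m1.py
```

```text
plate [[0.6326733761994218, 0.006333739097379343, 0.006000000000000005], [0.6335079785384347, -0.09257611509554461, 0.006000000000000005], [0.5045699463035673, -0.09525266536753434, 0.006000000000000005], [0.5026934531607689, 0.005267334368715146, 0.006000000000000005]] [ 0.5684 -0.0441  0.006 ]
marks [[ 0.6236 -0.0351  0.006 ]
 [ 0.5137 -0.0364  0.006 ]
 [ 0.6231 -0.0509  0.006 ]
 [ 0.5139 -0.0524  0.006 ]]
plate scene [[ 0.6379 -0.0921  0.006 ]
 [ 0.6344  0.0063  0.006 ]
 [ 0.5061  0.0038  0.006 ]]
grip [[ 0.5577 -0.0421  0.153 ]
 [ 0.5613 -0.0634  0.153 ]
 [ 0.5407 -0.0673  0.153 ]
 [ 0.5377 -0.0451  0.153 ]] [ 0.5494 -0.0545  0.153 ]
bail [[ 0.5404 -0.0222  0.098 ]
 [ 0.5572 -0.083   0.098 ]]
grip tri [[ 0.5505 -0.0557  0.1531]]
rim c [[ 0.5495 -0.0543  0.056 ]]
base [[0.5468 0.2801 0.012 ]]
rod [[0.541  0.2802 0.15  ]
 [0.4518 0.2681 0.15  ]]
tip [[0.4465 0.2627 0.169 ]]
posttop [[0.5468 0.2808 0.165 ]]
tips [[ 0.6666 -0.2745  0.018 ]
 [ 0.6444 -0.246   0.018 ]] 0.036230512786297804
heel top [[ 0.53  -0.358  0.024]]
pads [[ 0.6306 -0.303   0.024 ]
 [ 0.6075 -0.3218  0.024 ]
 [ 0.6042 -0.2676  0.024 ]
 [ 0.5848 -0.2872  0.024 ]]
```

```bash
cat >> h.py <<'E'
from scipy.spatial.transform import Rotation as Ro
def pose(psi):  # tool down, tool y = (-sin psi, cos psi)
    p=np.radians(psi);y=np.array([-np.sin(p),np.cos(p),0]);z=np.array([0,0,-1.]);return np.c_[np.cross(y,z),y,z]
def plan(target,psi,n,s=None,start=None):
    """rows to target; prints rows"""
    o=env.observe();p=np.array(o["position"]) if start is None else np.array(start[0]);R=np.array(o["tool_rot"]) if start is None else pose(start[1])
    Rt=pose(psi);rv=Ro.from_matrix(R.T@Rt).as_rotvec()
    rows=[]
    for i in range(n):
        d=R.T@(np.array(target)-p)/(n-i);rows.append([np.round(d/.1,3).tolist(),np.round(rv/n/(np.pi/2),3).tolist()])
        p=p+R@d;R=R@Ro.from_rotvec(rv/n).as_matrix()
    print(p,np.degrees(np.linalg.norm(rv)));[print(r) for r in rows]
def st():
    o=env.observe();R=np.array(o["tool_rot"]);print(o["time_s"],"p",np.round(o["position"],4),"psi",round(float(np.degrees(np.arctan2(-R[0,1],R[1,1]))),2),"tilt",np.round(R[:,2],4),"F",np.round(o["ft_force"],1),"M",np.round(o["wrist_torque"],2),"w",round(float(o["grip_width"]),4))
E
python3 -c "
from h import *
st();plan((.55,-.0545,.25),11,14)"
```

```text
0.35 p [0.2049 0.5104 0.2502] psi -21.88 tilt [-2.e-04 -3.e-04 -1.e+00] F [-1.1 -0.2  0.4] M [-0.03  0.04  0.04] w 0.0853
[ 0.55   -0.0545  0.25  ] 32.875307327952235
[[-0.379, -0.283, 0.0], [-0.0, -0.0, -0.026]]
[[-0.367, -0.298, 0.0], [-0.0, -0.0, -0.026]]
[[-0.355, -0.313, 0.0], [-0.0, -0.0, -0.026]]
[[-0.342, -0.327, 0.0], [-0.0, -0.0, -0.026]]
[[-0.328, -0.341, 0.0], [-0.0, -0.0, -0.026]]
[[-0.314, -0.354, 0.0], [-0.0, -0.0, -0.026]]
[[-0.299, -0.366, 0.0], [-0.0, -0.0, -0.026]]
[[-0.284, -0.378, 0.0], [-0.0, -0.0, -0.026]]
[[-0.268, -0.39, 0.0], [-0.0, -0.0, -0.026]]
[[-0.252, -0.4, 0.0], [-0.0, -0.0, -0.026]]
[[-0.235, -0.41, 0.0], [-0.0, -0.0, -0.026]]
[[-0.218, -0.42, 0.0], [-0.0, -0.0, -0.026]]
[[-0.201, -0.428, 0.0], [-0.0, -0.0, -0.026]]
[[-0.183, -0.436, 0.0], [-0.0, -0.0, -0.026]]
```

```bash
python3 -m pendant '[[[-0.38,-0.28,0],[0,0,-0.026]],[[-0.37,-0.30,0],[0,0,-0.026]],[[-0.35,-0.31,0],[0,0,-0.026]],[[-0.34,-0.33,0],[0,0,-0.026]],[[-0.33,-0.34,0],[0,0,-0.026]],[[-0.31,-0.35,0],[0,0,-0.026]],[[-0.30,-0.37,0],[0,0,-0.026]],[[-0.28,-0.38,0],[0,0,-0.026]],[[-0.27,-0.39,0],[0,0,-0.026]],[[-0.25,-0.40,0],[0,0,-0.026]],[[-0.24,-0.41,0],[0,0,-0.026]],[[-0.22,-0.42,0],[0,0,-0.026]],[[-0.20,-0.43,0],[0,0,-0.026]],[[-0.18,-0.44,0],[0,0,-0.026]],[[0,0,0],[0,0,0]],[[0,0,0],[0,0,0]]]' 1 40
python3 - <<'E'
from h import *
st()
d=env.get_image("wrist");cv2.imwrite("pics/w1.png",d["image"][:,:,::-1])
E
```

```text
time_s: 2.35
position: [0.549, -0.0552, 0.2502]
tool_rot: [[-0.982, -0.188, -0.001], [-0.188, 0.982, 0.0], [0.0, 0.0, -1.0]]
ft_force: [-0.2, 0.3, 0.4]
grip_width: 0.0853
2.35 p [ 0.549  -0.0552  0.2502] psi 10.86 tilt [-5.e-04  4.e-04 -1.e+00] F [-0.2  0.3  0.4] M [-0.06  0.02 -0.01] w 0.0853
```

View pics/w1.png

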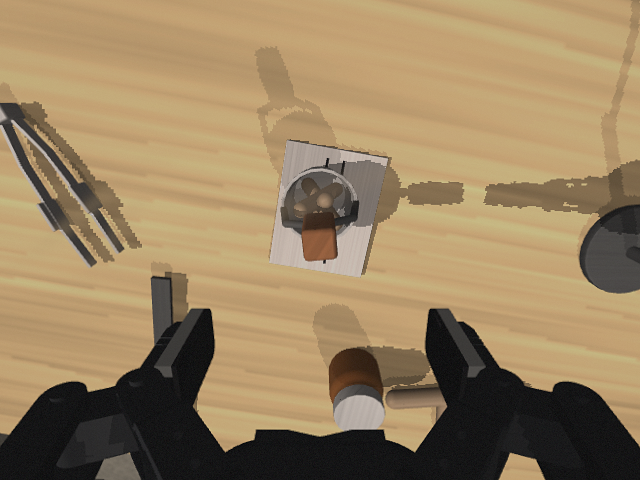

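The wrist view shows the plate with the pail below it. The wooden grip (about 320,240) is centred between the fingers and nearly square to them. I'll enlarge it to measure the yaw.

```bash
python3 - <<'E'
from h import *
d=env.get_image("wrist");crop(d,"w2.png",265,165,110,110,7)
E
```

```text
(no output)
```

View pics/w2.png

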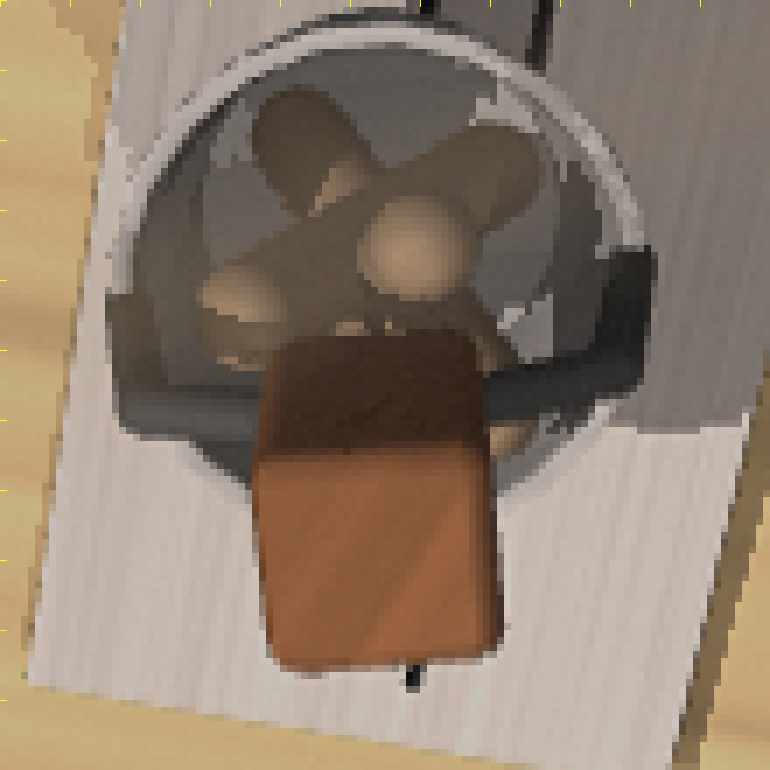

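```bash
python3 - <<'E'
from h import *
np.set_printoptions(precision=4,suppress=True)
d=env.get_image("wrist");f=lambda P:np.array(P,float)/7-.5+[265,165]
g=plane(d,f([(256,458),(487,443),(270,670),(498,655)]),.153);print(g,g.mean(0))
for a,b in((0,1),(2,3),(2,0),(3,1)):
    v=g[b]-g[a];print(np.degrees(np.arctan2(v[1],v[0]))%90,np.linalg.norm(v))
b=plane(d,f([(120,430),(642,385)]),.1);v=b[1]-b[0];print(b,b.mean(0),np.degrees(np.arctan2(v[1],v[0]))-90,np.linalg.norm(v))
plan((.5497,-.0548,.15),14,6)
E
```

```text
[[ 0.5414 -0.068   0.153 ]
 [ 0.5362 -0.0482  0.153 ]
 [ 0.5613 -0.0632  0.153 ]
 [ 0.5559 -0.0431  0.153 ]] [ 0.5487 -0.0556  0.153 ]
14.851433911210663 0.020535783343861514
15.00985475782609 0.020851675243655665
13.635517806312862 0.020419555038098832
14.520750537058575 0.02035764208524537
[[ 0.5589 -0.0825  0.1   ]
 [ 0.543  -0.0275  0.1   ]] [ 0.5509 -0.055   0.1   ] 16.099353579231533 0.057311718238531914
[ 0.5497 -0.0548  0.15  ] 3.057829280614409
[[-0.001, -0.001, 0.168], [-0.0, 0.0, -0.006]]
[[-0.001, -0.001, 0.168], [-0.0, 0.0, -0.006]]
[[-0.001, -0.001, 0.168], [-0.0, 0.0, -0.006]]
[[-0.001, -0.001, 0.168], [-0.0, 0.0, -0.006]]
[[-0.001, -0.001, 0.168], [-0.0, 0.0, -0.006]]
[[-0.001, -0.001, 0.168], [-0.0, 0.0, -0.006]]
```

```bash
python3 -m pendant '[[[0,0,0.2],[0,0,-0.023]],[[0,0,0.2],[0,0,-0.023]],[[0,0,0.25],[0,0,0]],[[0,0,0.25],[0,0,0]],[[0,0,0.2],[0,0,0]],[[0,0,0],[0,0,0]]]' 
python3 -m pendant '[[[0,0,0],[0,0,0]],[[0,0,0],[0,0,0]],[[0,0,0],[0,0,0]],[[0,0,0],[0,0,0]],[[0,0,0],[0,0,0]],[[0,0,0],[0,0,0]]]' -1 50
python3 -c "
from h import *
st()
d=env.get_image('wrist');cv2.imwrite('pics/w3.png',d['image'][:,:,::-1])"
```

```text
time_s: 3.25
position: [0.5486, -0.0546, 0.1396]
tool_rot: [[-0.966, -0.26, -0.002], [-0.26, 0.966, 0.001], [0.002, 0.001, -1.0]]
ft_force: [-0.4, -1.0, -0.4]
grip_width: 0.0856
time_s: 4.0
position: [0.5496, -0.0555, 0.1408]
tool_rot: [[-0.966, -0.259, 0.001], [-0.259, 0.966, -0.0], [-0.001, -0.0, -1.0]]
ft_force: [-0.1, 1.3, 5.1]
grip_width: 0.0213
4.0 p [ 0.5496 -0.0555  0.1408] psi 15.03 tilt [ 1.e-03 -2.e-04 -1.e+00] F [-0.1  1.3  5.1] M [0.12 0.08 0.04] w 0.0213
```

View pics/w3.png

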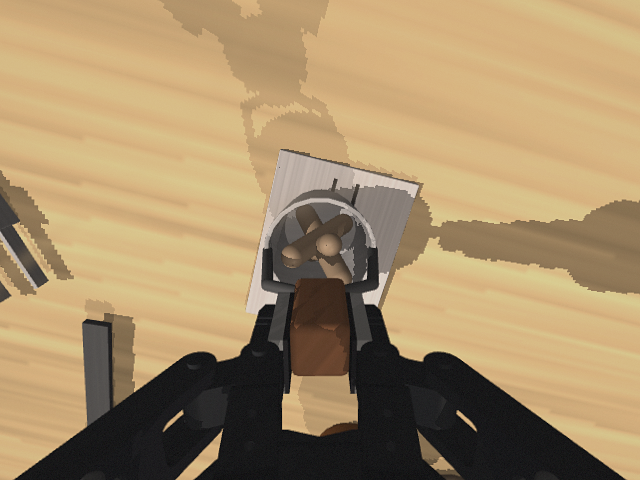

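```bash
cat > m2.py <<'E'
from h import *
np.set_printoptions(precision=4,suppress=True)
T=env.get_image("top");S=env.get_image("scene")
im=T["image"].astype(float).sum(2)
pts=[]
for r in range(319,341):
    seg=im[r,176:196];w=np.clip(220-seg,0,None);w[w<30]=0
    pts.append((176+(w*np.arange(20)).sum()/w.sum(),r))
    if r%4==0: print(r,seg.astype(int))
P=plane(T,pts,.15);c=np.polyfit(P[:,0],P[:,1],1);print("fit",c,np.degrees(np.arctan(c[0])),"resid",np.abs(np.polyval(c,P[:,0])-P[:,1]).max())
print("y at x=.547",np.polyval(c,.547),"y at .489",np.polyval(c,.489))
# base by dark mask
m=(im<190).astype(np.uint8)[265:325,165:230]
m[:,:]=cv2.morphologyEx(m,cv2.MORPH_OPEN,np.ones((9,9),np.uint8))
cs=max(cv2.findContours(m,cv2.RETR_EXTERNAL,cv2.CHAIN_APPROX_NONE)[0],key=cv2.contourArea)
e=cv2.fitEllipse(cs);print(e);q=np.array(e[0])+[165,265];print(plane(T,[q],.012))
s=plane(T,[(165/6-.5+160,512/6-.5+260)],.168);print("tip",s)
E
python3 m2.py; python3 -c "
from h import *
st();plan((.385,.258,.213),9,9)"
```

```text
320 [221 221 223 223 226 223 221 174 127 146 150 148 204 222 223 222 199 193
 194 173]
324 [206 205 207 207 207 208 207 197 144 127 157 143 150 194 207 205 204 206
 206 207]
328 [195 198 205 207 206 207 205 204 169 117 115  87  75 173 206 208 205 206
 205 206]
332 [192 189 191 191 193 203 212 214 213 157  79  77  64 112 190 212 213 213
 215 213]
336 [204 206 209 205 208 205 207 206 206 173 107  81  71  60 166 206 205 207
 206 206]
340 [211 209 212 265 346 347 347 337 323 291 188  78  76  52 165 210 210 212
 212 212]
fit [0.1151 0.215 ] 6.568454996794209 resid 0.004326753371866443
y at x=.547 0.2780000982434855 y at .489 0.27132162743831106
((32.179656982421875, 31.29266929626465), (45.827606201171875, 49.7537727355957), 148.19752502441406)
[[0.5419 0.2792 0.012 ]]
tip [[0.4457 0.2643 0.168 ]]
4.15 p [ 0.5496 -0.0555  0.1408] psi 15.03 tilt [ 1.1e-03 -2.0e-04 -1.0e+00] F [0.3 1.3 5.8] M [ 0.1   0.01 -0.03] w 0.0209
[0.385 0.258 0.213] 6.027221533686773
[[0.086, 0.384, -0.08], [-0.0, 0.0, 0.007]]
[[0.091, 0.383, -0.08], [-0.0, 0.0, 0.007]]
[[0.095, 0.382, -0.08], [-0.0, 0.0, 0.007]]
[[0.1, 0.381, -0.08], [-0.0, 0.0, 0.007]]
[[0.104, 0.379, -0.08], [-0.0, 0.0, 0.007]]
[[0.109, 0.378, -0.08], [-0.0, 0.0, 0.007]]
[[0.113, 0.377, -0.08], [-0.0, 0.0, 0.007]]
[[0.117, 0.375, -0.08], [-0.0, 0.0, 0.007]]
[[0.122, 0.374, -0.08], [-0.0, 0.0, 0.007]]
```

```bash
python3 -m pendant '[[[0,0,-0.2],[0,0,0]],[[0,0,-0.3],[0,0,0]],[[0.09,0.38,-0.1],[0,0,0.007]],[[0.09,0.38,-0.12],[0,0,0.007]],[[0.10,0.38,0],[0,0,0.007]],[[0.10,0.38,0],[0,0,0.007]],[[0.10,0.38,0],[0,0,0.007]],[[0.11,0.38,0],[0,0,0.007]],[[0.11,0.38,0],[0,0,0.007]],[[0.12,0.375,0],[0,0,0.007]],[[0.12,0.375,0],[0,0,0.007]],[[0,0,0],[0,0,0]],[[0,0,0],[0,0,0]]]'
python3 - <<'E'
from h import *
st()
d=env.get_image('wrist');cv2.imwrite('pics/w4.png',d['image'][:,:,::-1])
T=env.get_image('top');crop(T,'t4.png',150,250,110,130,5)
r=np.array([(185.2,320),(186,324),(186.7,328),(187.3,332),(187.8,336)]);P=plane(T,r,.15);c=np.polyfit(P[:,0],P[:,1],1);print(np.degrees(np.arctan(c[0])),np.polyval(c,[.547,.489,.459]))
E
```

```text
time_s: 5.78
position: [0.3837, 0.2569, 0.2121]
tool_rot: [[-0.987, -0.163, -0.0], [-0.163, 0.987, -0.001], [0.001, -0.0, -1.0]]
ft_force: [0.7, -0.3, -0.1]
grip_width: 0.0213
5.775 p [0.3837 0.2569 0.2121] psi 9.37 tilt [-5.e-04 -6.e-04 -1.e+00] F [ 0.7 -0.3 -0.1] M [-0.04  0.04 -0.03] w 0.0213
10.795964167741339 [0.28320376 0.2721439  0.26642328]
```

View pics/w4.png

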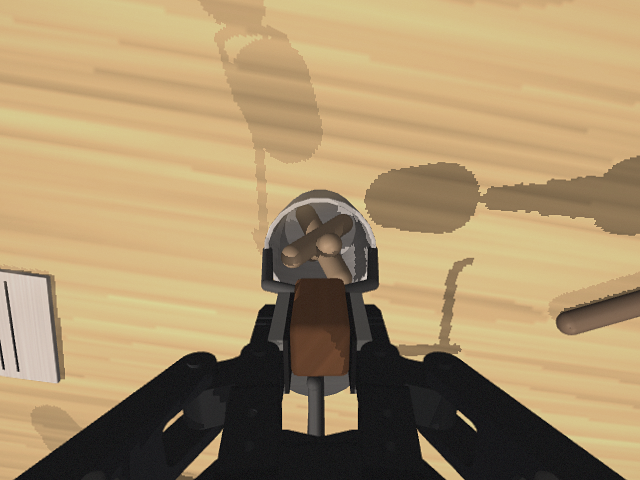

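View pics/t4.png

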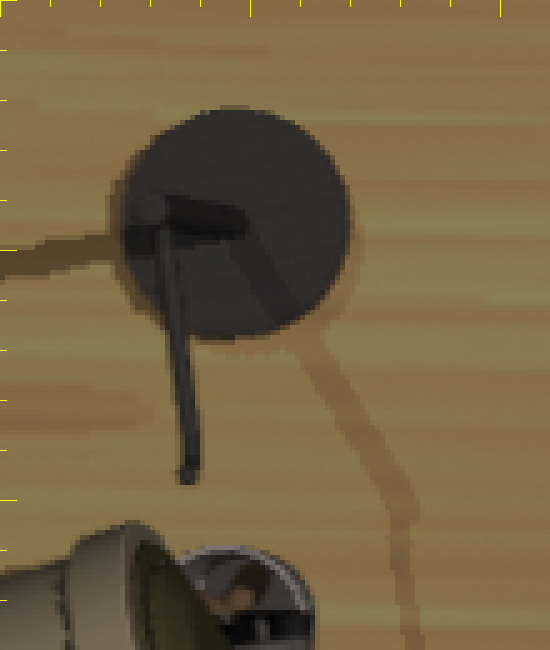

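```bash
python3 - <<'E'
from h import *
np.set_printoptions(precision=4,suppress=True)
d=env.get_image('wrist');crop(d,'w5.png',270,340,100,100,6)
g=d['image'].astype(int).sum(2)
for r in range(378,432,8): print(r,g[r,300:332])
print(plane(d,[(316,385),(316,432)],.15),plane(d,[(316,385)],.17))
E
```

```text
378 [252 254 256 256 252 252 257 265 126 148 155 155 159 146 140 129 119 107
  98  97  93  87 107  94 144 266 256 252 255 258 259 252]
386 [256 259 251 255 256 258 254 249 230 248 257 264 265 250 253 248 231 215
 186 166 140 126  98  95 136 269 259 257 259 260 260 255]
394 [560 562 479 315 312 237 246 245 252 213 255 259 266 267 261 252 251 224
 198 162 143 127  88  91  99 271 253 256 244 234 246 393]
402 [540 541 543 542 543 542 542 550 571 200 237 260 265 259 261 257 252 226
 191 168 149 127  89  79 161 580 551 545 545 539 538 538]
410 [540 542 541 543 537 539 543 547 556 183 238 260 262 264 255 260 253 229
 201 171 141 130  96  79 128 437 535 521 514 517 513 510]
418 [516 515 515 515 512 516 518 535 417 180 236 251 259 265 257 257 259 233
 203 162 145 134  90  87 108 338 542 531 526 527 527 529]
426 [518 518 521 518 521 519 525 543 262 162 237 254 264 264 260 258 257 230
 197 172 144 130  96  89 110 343 552 532 529 526 530 528]
[[0.4617 0.2667 0.15  ]
 [0.4989 0.2727 0.15  ]] [[0.4445 0.2641 0.17  ]]
```

View pics/w5.png

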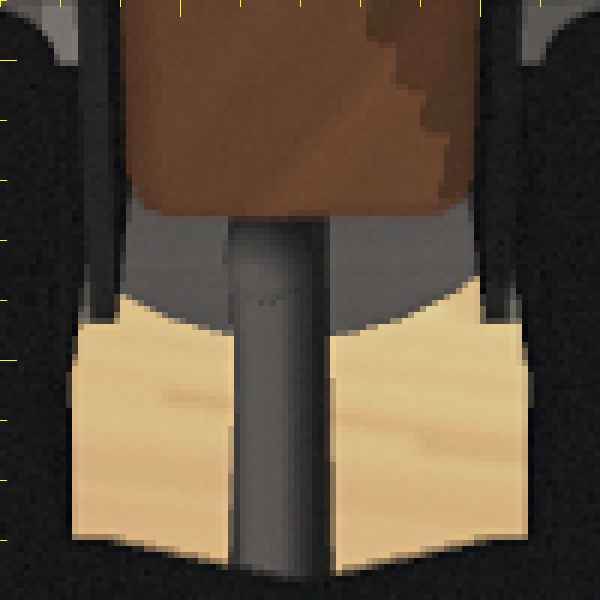

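```bash
python3 - <<'E'
from h import *
plan((.490,.2715,.212),9.4,6)
E
```

```text
[0.49   0.2715 0.212 ] 0.11872857708938182
[[-0.178, -0.004, 0.0], [-0.0, -0.0, -0.0]]
[[-0.178, -0.004, 0.0], [-0.0, -0.0, -0.0]]
[[-0.178, -0.004, 0.0], [-0.0, -0.0, -0.0]]
[[-0.178, -0.004, 0.0], [-0.0, -0.0, -0.0]]
[[-0.178, -0.004, 0.0], [-0.0, -0.0, -0.0]]
[[-0.178, -0.004, 0.0], [-0.0, -0.0, -0.0]]
```

```bash
python3 -m pendant '[[[0,-0.03,0],[0,0,0]],[[-0.18,0,0],[0,0,0]],[[-0.18,0,0],[0,0,0]],[[-0.18,0,0],[0,0,0]],[[-0.18,0,0],[0,0,0]],[[-0.18,0,0],[0,0,0]],[[-0.17,0,0],[0,0,0]],[[0,0,0],[0,0,0]]]'
python3 - <<'E'
from h import *
st()
d=env.get_image('wrist');cv2.imwrite('pics/w6.png',d['image'][:,:,::-1])
T=env.get_image('scene');crop(T,'s6.png',400,170,120,170,4)
plan((.490,.2715,.187),9.4,6)
E
```

```text
time_s: 6.92
position: [0.4905, 0.2711, 0.2119]
tool_rot: [[-0.987, -0.162, -0.0], [-0.162, 0.987, -0.0], [0.0, -0.0, -1.0]]
ft_force: [0.4, -0.5, -1.1]
grip_width: 0.0211
6.925 p [0.4905 0.2711 0.2119] psi 9.29 tilt [-3.e-04 -2.e-04 -1.e+00] F [ 0.4 -0.5 -1.1] M [-0.01  0.04 -0.01] w 0.0211
[0.49   0.2715 0.187 ] 0.0860263186420784
[[-0.001, 0.0, 0.042], [-0.0, -0.0, -0.0]]
[[-0.001, 0.0, 0.042], [-0.0, -0.0, -0.0]]
[[-0.001, 0.0, 0.042], [-0.0, -0.0, -0.0]]
[[-0.001, 0.0, 0.042], [-0.0, -0.0, -0.0]]
[[-0.001, 0.0, 0.042], [-0.0, -0.0, -0.0]]
[[-0.001, 0.0, 0.042], [-0.0, -0.0, -0.0]]
```

View pics/s6.png

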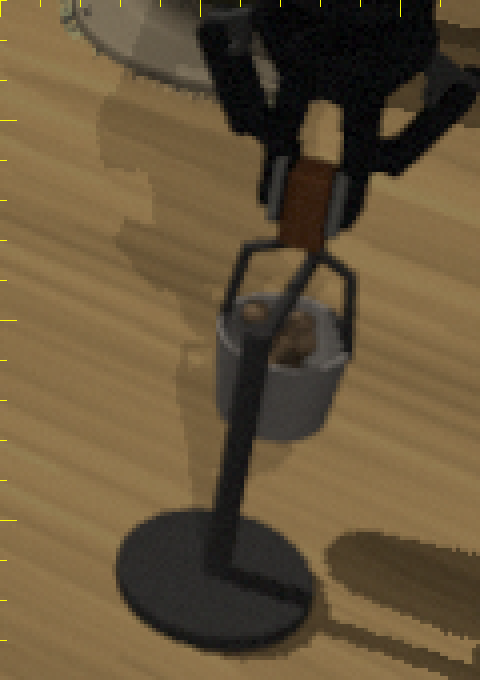

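View pics/w6.png

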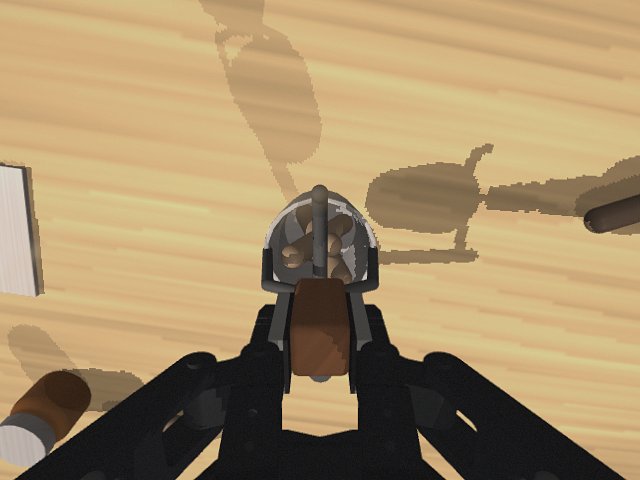

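The rod passes through the bail window, centred (px 320,190–280). Next step is lowering.

```bash
python3 -m pendant '[[[0,0,0.06],[0,0,0]],[[0,0,0.06],[0,0,0]],[[0,0,0.06],[0,0,0]],[[0,0,0.05],[0,0,0]],[[0,0,0.015],[0,0,0]],[[0,0,0],[0,0,0]]]'
python3 -c "
from h import *
st()"
```

```text
time_s: 7.78
position: [0.4898, 0.2716, 0.1879]
tool_rot: [[-0.987, -0.163, 0.0], [-0.163, 0.987, -0.0], [-0.0, -0.0, -1.0]]
ft_force: [0.1, -0.6, -1.4]
grip_width: 0.0213
7.775 p [0.4898 0.2716 0.1879] psi 9.36 tilt [ 1.e-04 -0.e+00 -1.e+00] F [ 0.1 -0.6 -1.4] M [-0.06  0.02 -0.  ] w 0.0213
```

```bash
python3 -m pendant '[[[0,0,0.01],[0,0,0]],[[0,0,0.01],[0,0,0]],[[0,0,0],[0,0,0]]]'
python3 -c "
from h import *
st()"
```

```text
time_s: 8.15
position: [0.4899, 0.2718, 0.1872]
tool_rot: [[-0.987, -0.163, 0.002], [-0.163, 0.987, 0.001], [-0.002, 0.0, -1.0]]
ft_force: [-4.1, -1.1, 9.2]
grip_width: 0.0213
8.15 p [0.4899 0.2718 0.1872] psi 9.36 tilt [ 1.9e-03  6.0e-04 -1.0e+00] F [-4.1 -1.1  9.2] M [-0.15  0.56  0.01] w 0.0213
```

```bash
python3 -m pendant '[[[0,0,-0.008],[0,0,0]],[[0,0,0],[0,0,0]]]'
python3 -m pendant '[[[0,0,0],[0,0,0]],[[0,0,0],[0,0,0]],[[0,0,0],[0,0,0]],[[0,0,-0.1],[0,0,0]],[[0,0,-0.3],[0,0,0]],[[0,0,-0.4],[0,0,0]],[[0,0,0],[0,0,0]]]' 0.4
python3 - <<'E'
from h import *
st()
d=env.get_image('wrist');cv2.imwrite('pics/w7.png',d['image'][:,:,::-1])
T=env.get_image('scene');crop(T,'s7.png',400,170,120,170,4)
E
```

```text
time_s: 8.4
position: [0.4899, 0.2717, 0.1873]
tool_rot: [[-0.987, -0.163, 0.001], [-0.163, 0.987, 0.0], [-0.001, 0.0, -1.0]]
ft_force: [-2.9, -0.7, 6.3]
grip_width: 0.0212
time_s: 9.28
position: [0.4906, 0.272, 0.2703]
tool_rot: [[-0.987, -0.163, 0.007], [-0.163, 0.987, 0.002], [-0.007, 0.001, -1.0]]
ft_force: [0.3, 0.2, 0.7]
grip_width: 0.0596
9.275 p [0.4906 0.272  0.2703] psi 9.36 tilt [ 0.0067  0.002  -1.    ] F [0.3 0.2 0.7] M [-0.    0.02  0.04] w 0.0596
```

View pics/s7.png

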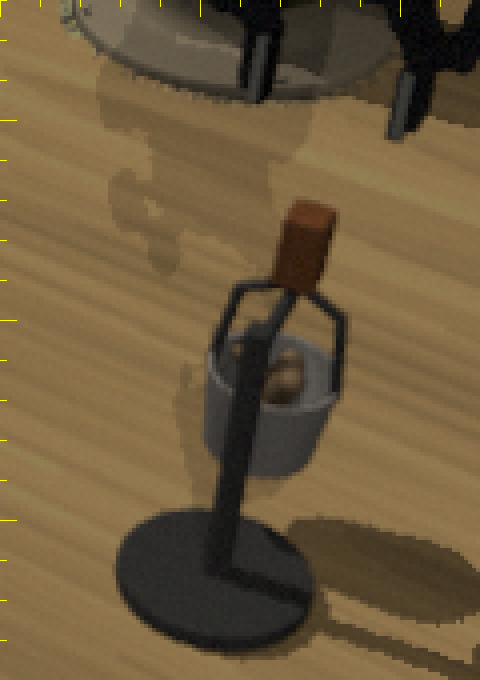

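View pics/w7.png

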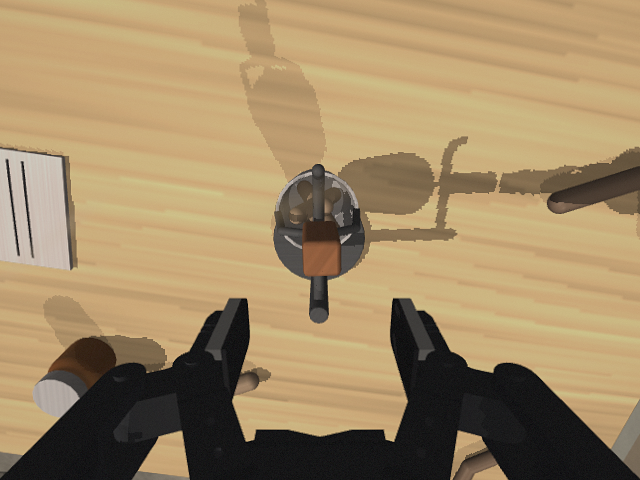

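The pail hangs on the rod and is released (s7: apex on the rod, grip clear of the fingers). On to the tweezers.

```bash
python3 - <<'E'
from h import *
st();plan((.6075,-.298,.21),34.4,13)
E
```

```text
9.375 p [0.4896 0.2716 0.2668] psi 9.35 tilt [ 4.e-04  1.e-04 -1.e+00] F [-0.5  0.1 -0.2] M [0.06 0.   0.04] w 0.0599
[ 0.6075 -0.298   0.21  ] 25.045185877442524
[[-0.018, -0.447, 0.044], [-0.0, 0.0, -0.021]]
[[-0.003, -0.447, 0.044], [-0.0, 0.0, -0.021]]
[[0.012, -0.447, 0.044], [-0.0, 0.0, -0.021]]
[[0.027, -0.447, 0.044], [-0.0, 0.0, -0.021]]
[[0.042, -0.445, 0.044], [-0.0, 0.0, -0.021]]
[[0.057, -0.444, 0.044], [-0.0, 0.0, -0.021]]
[[0.072, -0.442, 0.044], [-0.0, 0.0, -0.021]]
[[0.087, -0.439, 0.044], [-0.0, 0.0, -0.021]]
[[0.101, -0.436, 0.044], [-0.0, 0.0, -0.021]]
[[0.116, -0.432, 0.044], [-0.0, 0.0, -0.021]]
[[0.13, -0.428, 0.044], [-0.0, 0.0, -0.021]]
[[0.145, -0.423, 0.044], [-0.0, 0.0, -0.021]]
[[0.159, -0.418, 0.044], [-0.0, 0.0, -0.021]]
```

```bash
python3 -m pendant '[[[-0.02,-0.45,0],[0,0,-0.021]],[[0,-0.45,0],[0,0,-0.021]],[[0.01,-0.45,0.05],[0,0,-0.021]],[[0.03,-0.45,0.05],[0,0,-0.021]],[[0.04,-0.445,0.05],[0,0,-0.021]],[[0.06,-0.445,0.05],[0,0,-0.021]],[[0.07,-0.44,0.05],[0,0,-0.021]],[[0.09,-0.44,0.05],[0,0,-0.021]],[[0.10,-0.435,0.05],[0,0,-0.021]],[[0.115,-0.43,0.05],[0,0,-0.022]],[[0.13,-0.43,0.05],[0,0,-0.022]],[[0.145,-0.42,0.06],[0,0,-0.022]],[[0.16,-0.42,0.06],[0,0,-0.022]],[[0,0,0],[0,0,0]],[[0,0,0],[0,0,0]]]' 0.65
python3 - <<'E'
from h import *
st()
d=env.get_image('wrist');cv2.imwrite('pics/w8.png',d['image'][:,:,::-1])
E
```

```text
time_s: 11.25
position: [0.6053, -0.2989, 0.2087]
tool_rot: [[-0.826, -0.563, -0.001], [-0.563, 0.826, 0.001], [0.0, 0.002, -1.0]]
ft_force: [-0.0, 0.0, 1.1]
grip_width: 0.0706
11.25 p [ 0.6053 -0.2989  0.2087] psi 34.28 tilt [-0.0015  0.0013 -1.    ] F [-0.   0.   1.1] M [-0.02  0.06 -0.05] w 0.0706
```

View pics/w8.png

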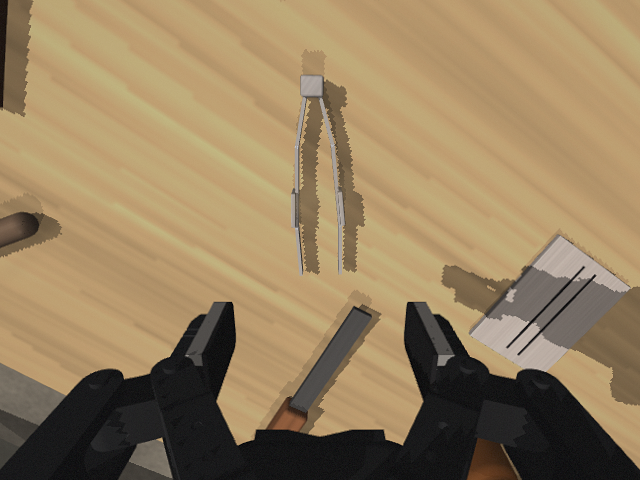

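```bash
python3 - <<'E'
from h import *
d=env.get_image('wrist');crop(d,'w9.png',275,65,100,100,7);crop(d,'w10.png',275,180,100,100,7)
p=np.array(env.observe()["position"]);print(proj(d,[p*[1,1,0]+[0,0,.012],p*[1,1,0]+[0,0,.024]]))
E
```

```text
[[319.95236517 205.36968982]
 [319.99826787 208.9412892 ]]
```

View pics/w9.png

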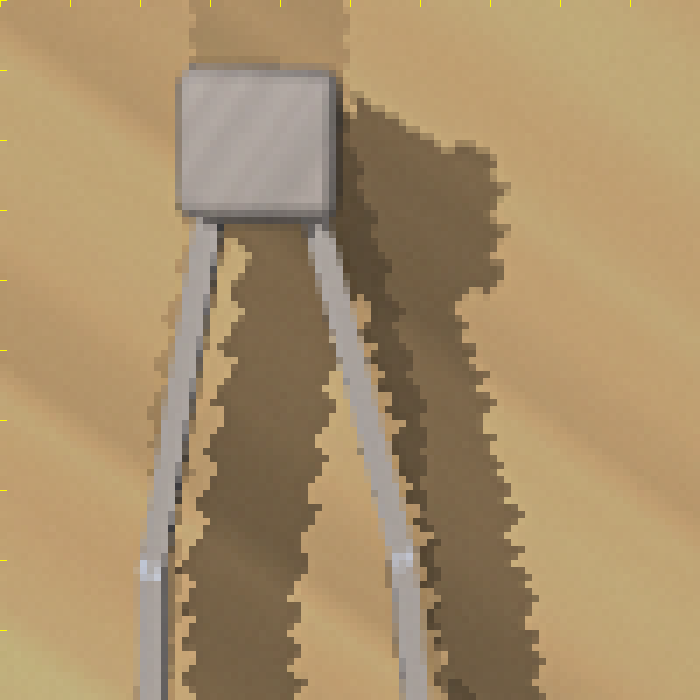

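View pics/w10.png

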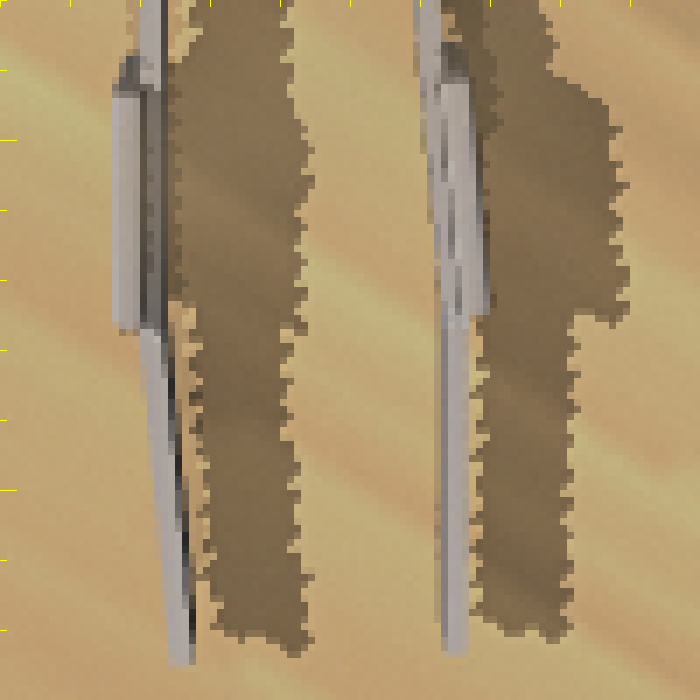

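```bash
python3 - <<'E'
from h import *
np.set_printoptions(precision=4,suppress=True)
d=env.get_image('wrist')
f=lambda P,x,y:np.array(P,float)/7-.5+[x,y]
pads=plane(d,f([(113,92),(113,328),(468,80),(490,312)],275,180),.024)
tips=plane(d,f([(181,663),(455,655)],275,180),.018)
heel=plane(d,f([(180,70),(337,70),(180,215),(337,215)],275,65),.024)
print(pads,pads.mean(0),np.linalg.norm(pads[0]-pads[2]),np.linalg.norm(pads[1]-pads[3]));v=pads[1]-pads[0];print("pad yaw",np.degrees(np.arctan2(v[1],v[0])),np.linalg.norm(v))
print(tips,np.linalg.norm(tips[0]-tips[1]));print(heel,heel.mean(0))
h=heel.mean(0)
# fit frame
for y in (33,34,35):
    R=np.array([[np.cos(np.radians(y)),-np.sin(np.radians(y))],[np.sin(np.radians(y)),np.cos(np.radians(y))]])
    o=pads[:2].mean(0)[:2]-R@[.018,-.0165]
    print(y,"origin",o,"heel",1e3*(heel[:,:2]-o)@R,"tips",1e3*(tips[:,:2]-o)@R,"pads",1e3*(pads[:,:2]-o)@R)
E
```

```text
[[ 0.608  -0.3265  0.024 ]
 [ 0.633  -0.3103  0.024 ]
 [ 0.5828 -0.2922  0.024 ]
 [ 0.605  -0.273   0.024 ]] [ 0.6072 -0.3005  0.024 ] 0.04262718079318031 0.04665591997633759
pad yaw 32.94667523499634 0.029775837824332765
[[ 0.6688 -0.277   0.018 ]
 [ 0.6474 -0.2478  0.018 ]] 0.03615572372809686
[[ 0.5266 -0.3706  0.024 ]
 [ 0.517  -0.3565  0.024 ]
 [ 0.5391 -0.3624  0.024 ]
 [ 0.5293 -0.348   0.024 ]] [ 0.528  -0.3594  0.024 ]
33 origin [ 0.5964 -0.3144] heel [[-89.1452  -9.1649]
 [-89.5491   7.9572]
 [-74.2019  -9.042 ]
 [-74.612    8.3534]] tips [[81.0627 -8.0338]
 [79.0635 28.0666]] pads [[  3.1121 -16.4861]
 [ 32.8879 -16.5139]
 [  0.6421  26.0694]
 [ 29.7191  30.0343]]
34 origin [ 0.5964 -0.3148] heel [[-89.0009  -7.296 ]
 [-89.1059   9.8305]
 [-74.0577  -7.434 ]
 [-74.1642   9.9659]] tips [[81.2008 -9.1357]
 [79.8319 26.9941]] pads [[  3.1146 -16.2263]
 [ 32.8854 -16.7737]
 [  1.3876  26.3659]
 [ 30.5295  29.8227]]
35 origin [ 0.5963 -0.3152] heel [[-88.8239  -5.43  ]
 [-88.63    11.6957]
 [-73.8855  -5.8287]
 [-73.6882  11.5704]] tips [[ 81.3197 -10.2399]
 [ 80.5816  25.9083]] pads [[  3.1216 -15.9666]
 [ 32.8784 -17.0334]
 [  2.1383  26.6493]
 [ 31.336   29.597 ]]
```

```bash
python3 - <<'E'
from h import *
st();plan((.6082,-.2996,.06),33,5);
E
```

```text
11.4 p [ 0.6056 -0.2983  0.2098] psi 34.35 tilt [-0.e+00  1.e-04 -1.e+00] F [ 0.3 -0.2  0.1] M [-0.01  0.06  0.03] w 0.0702
[ 0.6082 -0.2996  0.06  ] 1.3464756251156573
[[-0.003, -0.005, 0.3], [0.0, 0.0, 0.003]]
[[-0.003, -0.005, 0.3], [0.0, 0.0, 0.003]]
[[-0.003, -0.005, 0.3], [0.0, 0.0, 0.003]]
[[-0.003, -0.005, 0.3], [0.0, 0.0, 0.003]]
[[-0.003, -0.005, 0.3], [0.0, 0.0, 0.003]]
```

```bash
python3 -m pendant '[[[-0.003,-0.005,0.3],[0,0,0.003]],[[-0.003,-0.005,0.3],[0,0,0.003]],[[-0.003,-0.005,0.3],[0,0,0.003]],[[-0.003,-0.005,0.3],[0,0,0.003]],[[-0.003,-0.005,0.25],[0,0,0.003]],[[0,0,0],[0,0,0]]]'
python3 - <<'E'
from h import *
st()
d=env.get_image('wrist');cv2.imwrite('pics/w11.png',d['image'][:,:,::-1])
E
```

```text
time_s: 12.15
position: [0.6076, -0.2994, 0.0632]
tool_rot: [[-0.839, -0.544, -0.003], [-0.544, 0.839, 0.002], [0.001, 0.003, -1.0]]
ft_force: [-0.1, 0.2, 0.2]
grip_width: 0.0705
12.15 p [ 0.6076 -0.2994  0.0632] psi 32.99 tilt [-0.0028  0.0021 -1.    ] F [-0.1  0.2  0.2] M [-0.01  0.03  0.  ] w 0.0705
```

View pics/w11.png

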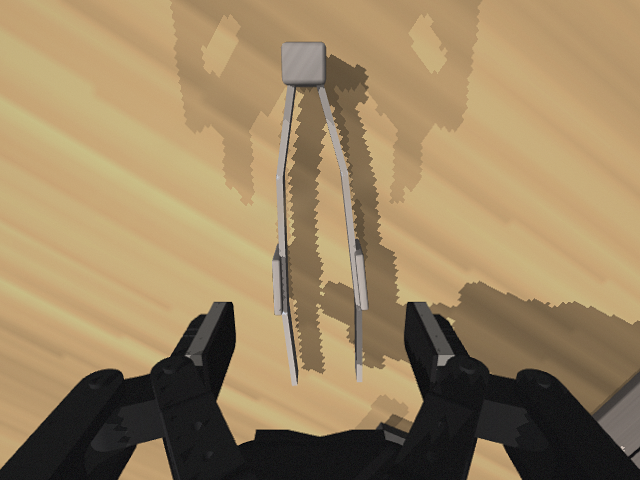

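```bash
python3 -m pendant '[[[0,0,0.16],[0,0,0]],[[0,0,0.16],[0,0,0]],[[0,0,0.08],[0,0,0]],[[0,0,0.02],[0,0,0]],[[0,0,0],[0,0,0]],[[0,0,0],[0,0,0]]]'
python3 -c "
from h import *
st()"
```

```text
time_s: 12.95
position: [0.6084, -0.3008, 0.0231]
tool_rot: [[-0.839, -0.544, 0.001], [-0.544, 0.839, -0.001], [-0.0, -0.001, -1.0]]
ft_force: [0.2, -0.0, -0.7]
grip_width: 0.071
12.95 p [ 0.6084 -0.3008  0.0231] psi 32.93 tilt [ 8.e-04 -6.e-04 -1.e+00] F [ 0.2 -0.  -0.7] M [ 0.02 -0.04  0.02] w 0.071
```

```bash
python3 -m pendant '[[[0,0,0],[0,0,0]],[[0,0,0],[0,0,0]],[[0,0,0],[0,0,0]],[[0,0,0],[0,0,0]],[[0,0,0],[0,0,0]],[[0,0,0],[0,0,0]]]' -0.22 40
python3 - <<'E'
from h import *
st()
d=env.get_image('wrist');cv2.imwrite('pics/w12.png',d['image'][:,:,::-1])
E
```

```text
time_s: 13.7
position: [0.609, -0.3014, 0.0242]
tool_rot: [[-0.839, -0.544, 0.003], [-0.544, 0.839, -0.002], [-0.001, -0.004, -1.0]]
ft_force: [0.9, -0.9, 6.4]
grip_width: 0.0335
13.7 p [ 0.609  -0.3014  0.0242] psi 32.93 tilt [ 0.003  -0.0023 -1.    ] F [ 0.9 -0.9  6.4] M [-0.12 -0.1   0.02] w 0.0335
```

View pics/w12.png

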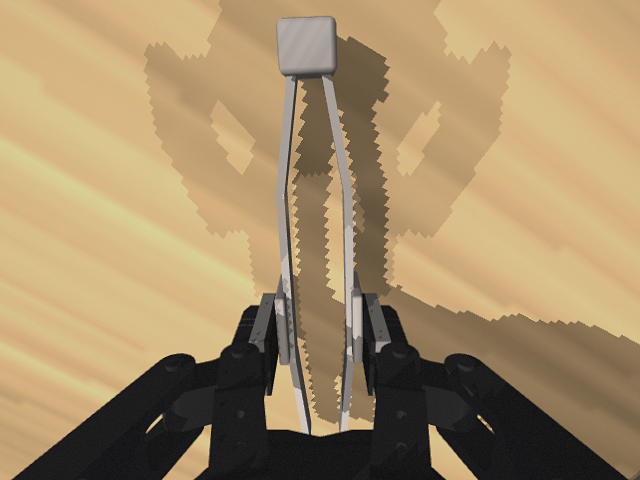

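```bash
python3 -m pendant '[[[0,0,-0.02],[0,0,0]],[[0,0,-0.05],[0,0,0]],[[0,0,-0.1],[0,0,0]],[[0,0,-0.15],[0,0,0]],[[0,0,-0.15],[0,0,0]],[[0,0,-0.08],[0,0,0]],[[0,0,0],[0,0,0]],[[0,0,0],[0,0,0]]]'
python3 - <<'E'
from h import *
st()
d=env.get_image('wrist');cv2.imwrite('pics/w13.png',d['image'][:,:,::-1])
d=env.get_image('scene');crop(d,'s13.png',190,150,130,130,6)
d=env.get_image('top');crop(d,'t13.png',420,210,110,110,6)
E
```

```text
time_s: 14.75
position: [0.6079, -0.3005, 0.0771]
tool_rot: [[-0.839, -0.544, -0.001], [-0.544, 0.839, 0.001], [0.0, 0.001, -1.0]]
ft_force: [0.5, -0.7, -1.1]
grip_width: 0.0336
14.75 p [ 0.6079 -0.3005  0.0771] psi 32.93 tilt [-8.e-04  6.e-04 -1.e+00] F [ 0.5 -0.7 -1.1] M [ 0.06 -0.07  0.02] w 0.0336
```

View pics/w13.png

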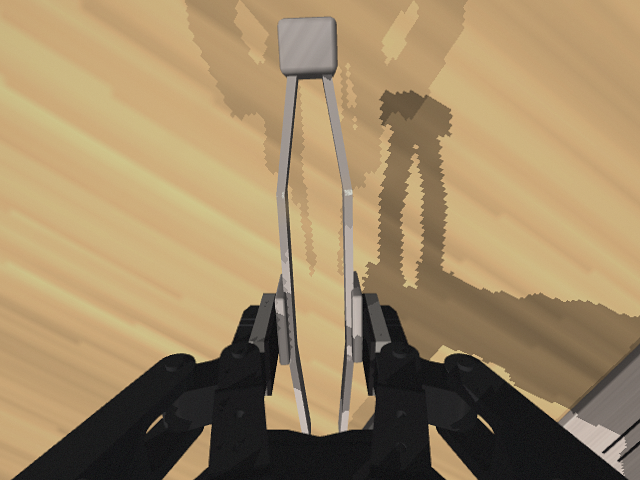

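View pics/s13.png

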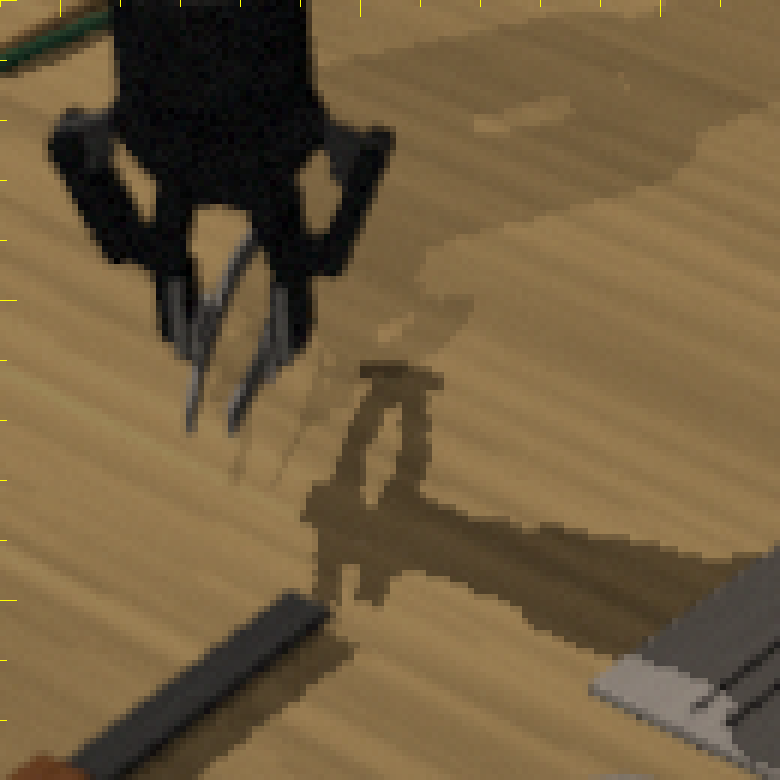

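View pics/t13.png

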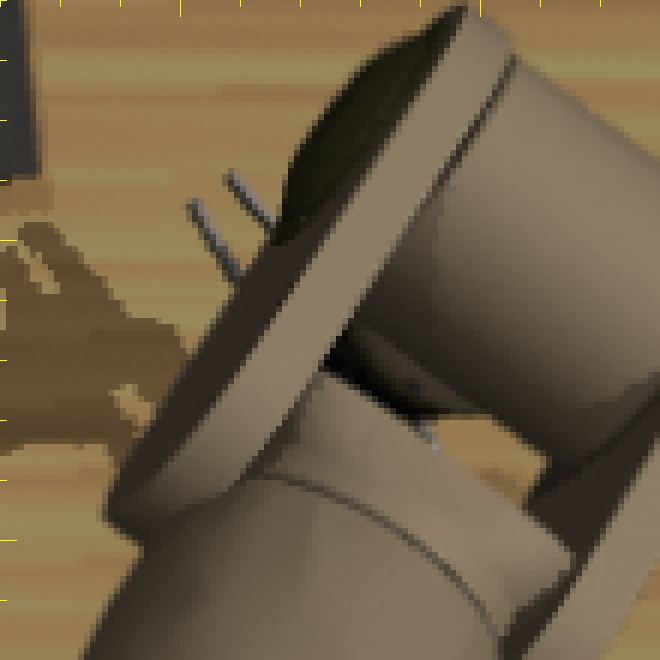

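```bash
python3 - <<'E'
from h import *
np.set_printoptions(precision=4,suppress=True)
d=env.get_image('wrist');T=env.get_image('top')
o=env.observe();p=np.array(o["position"]);R=np.array(o["tool_rot"])
crop(d,'w14.png',265,375,100,70,8);crop(d,'w15.png',270,5,80,90,8)
h=plane(d,[(278,17),(336,17),(279,76),(337,76)],p[2]);print("heel tool",1e3*(h-p)@R, 1e3*((h-p)@R).mean(0))
t=plane(T,np.array([(190,203),(229,174)])/6-.5+[420,210],p[2]-.006);print("tips(top) tool",1e3*(t-p)@R,np.linalg.norm(t[0]-t[1]))
t=plane(d,[(308,433),(344,431)],p[2]-.006);print("tips(wrist) tool",1e3*(t-p)@R)
E
```

```text
heel tool [[108.2429 -12.8107   0.0171]
 [108.2438   4.1502   0.0267]
 [ 92.1443 -13.0292   0.0133]
 [ 92.146    4.6778   0.0234]] [100.1942  -4.253    0.0201]
tips(top) tool [[-63.5223  13.556    5.9934]
 [-64.5962  -3.5177   5.9834]] 0.01710745588820999
tips(wrist) tool [[-55.8626  -5.7521   5.9841]
 [-54.7107  10.4608   5.9936]]
```

View pics/w14.png

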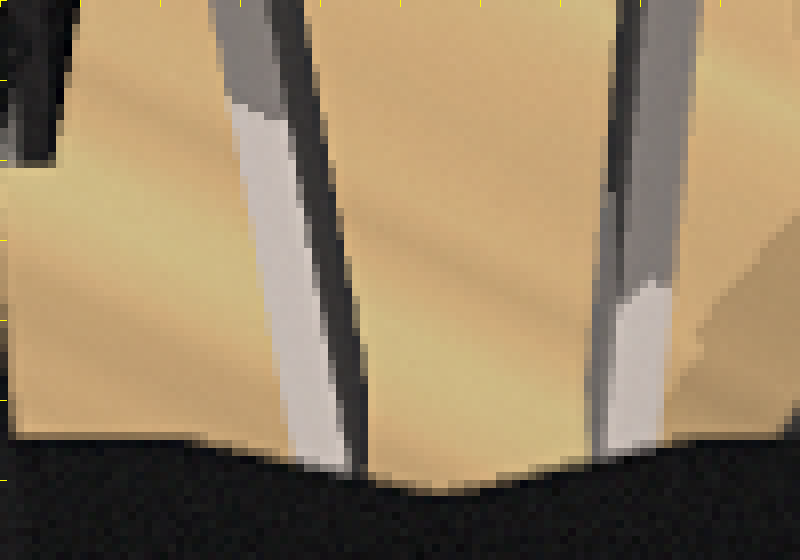

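View pics/w15.png

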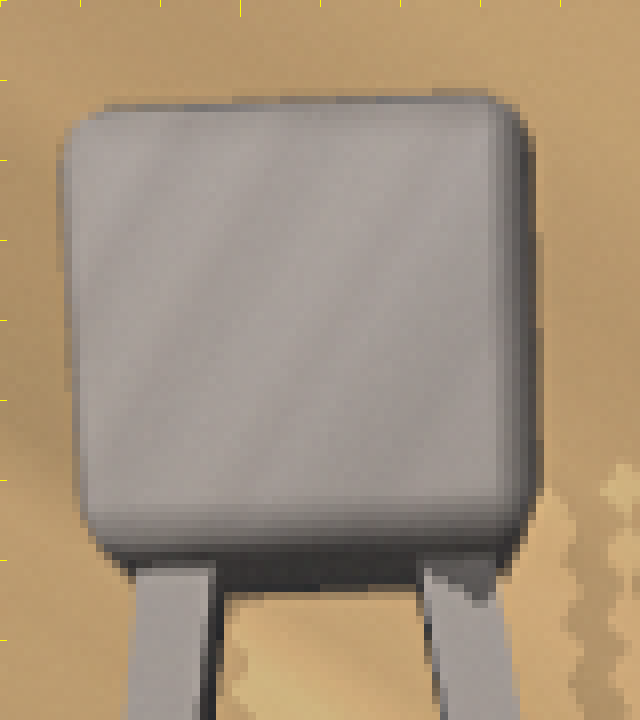

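```bash
python3 - <<'E'
from h import *
st();plan((.523,-.0444,.085),-1.6,14)
E
```

```text
15.0 p [ 0.608  -0.3006  0.0772] psi 32.93 tilt [-5.e-04  4.e-04 -1.e+00] F [ 0.7  0.4 -0.8] M [ 0.03 -0.07 -0.01] w 0.0331
[ 0.523  -0.0444  0.085 ] 34.53308848097485
[[-0.048, 0.187, -0.005], [0.0, -0.0, 0.027]]
[[-0.04, 0.189, -0.005], [0.0, -0.0, 0.027]]
[[-0.032, 0.19, -0.005], [0.0, -0.0, 0.027]]
[[-0.024, 0.191, -0.005], [0.0, -0.0, 0.027]]
[[-0.016, 0.192, -0.005], [0.0, -0.0, 0.027]]
[[-0.008, 0.193, -0.005], [0.0, -0.0, 0.027]]
[[0.001, 0.193, -0.005], [0.0, -0.0, 0.027]]
[[0.009, 0.193, -0.005], [0.0, -0.0, 0.027]]
[[0.017, 0.192, -0.005], [0.0, -0.0, 0.027]]
[[0.026, 0.191, -0.006], [0.0, -0.0, 0.027]]
[[0.034, 0.19, -0.006], [0.0, -0.0, 0.027]]
[[0.042, 0.188, -0.006], [0.0, -0.0, 0.027]]
[[0.05, 0.186, -0.006], [0.0, -0.0, 0.027]]
[[0.058, 0.184, -0.006], [0.0, -0.0, 0.027]]
```

```bash
python3 -m pendant '[[[0,0,-0.05],[0,0,0]],[[-0.048,0.187,-0.05],[0,0,0.027]],[[-0.04,0.19,0],[0,0,0.027]],[[-0.032,0.19,0],[0,0,0.027]],[[-0.024,0.19,0],[0,0,0.027]],[[-0.016,0.19,0],[0,0,0.027]],[[-0.008,0.195,0],[0,0,0.027]],[[0,0.195,0],[0,0,0.027]],[[0.009,0.195,0],[0,0,0.028]],[[0.017,0.19,0],[0,0,0.028]],[[0.026,0.19,0],[0,0,0.028]],[[0.034,0.19,0],[0,0,0.028]],[[0.042,0.19,0],[0,0,0.028]],[[0.05,0.185,0],[0,0,0.028]],[[0.058,0.185,0],[0,0,0.028]],[[0,0,0.07],[0,0,0]],[[0,0,0.1],[0,0,0]],[[0,0,0.04],[0,0,0]],[[0,0,0],[0,0,0]],[[0,0,0],[0,0,0]]]' -0.23 40
python3 - <<'E'
from h import *
st()
d=env.get_image('wrist');cv2.imwrite('pics/w16.png',d['image'][:,:,::-1])
d=env.get_image('scene');crop(d,'s16.png',260,200,110,110,6)
d=env.get_image('top');crop(d,'t16.png',300,220,100,110,6)
E
```

```text
time_s: 17.5
position: [0.5227, -0.0445, 0.0667]
tool_rot: [[-1.0, 0.03, 0.0], [0.03, 1.0, -0.0], [-0.0, -0.0, -1.0]]
ft_force: [-0.3, 0.0, 0.0]
grip_width: 0.0332
17.5 p [ 0.5227 -0.0445  0.0667] psi -1.73 tilt [ 2.e-04 -1.e-04 -1.e+00] F [-0.3  0.   0. ] M [ 0.   -0.06 -0.05] w 0.0332
```

View pics/w16.png

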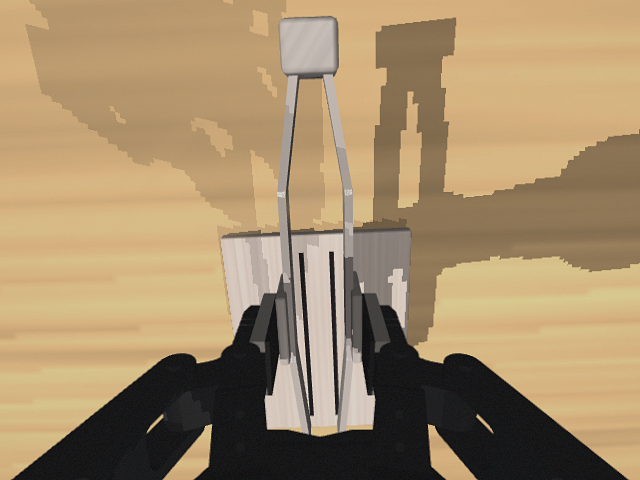

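View pics/s16.png

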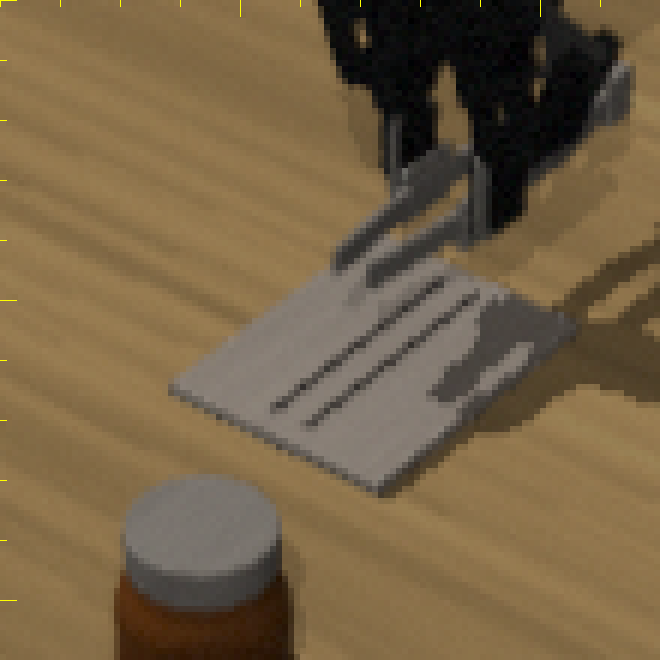

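View pics/t16.png

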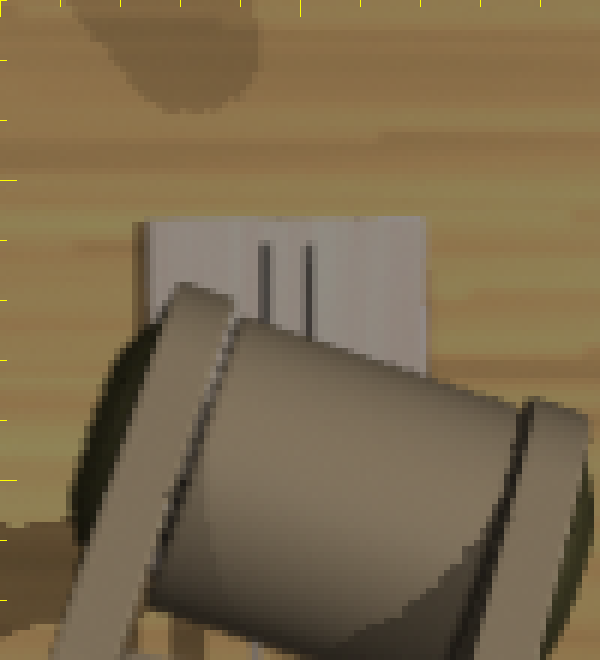

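```bash
cat > m3.py <<'E'
from h import *
import sys
n=sys.argv[1]
d=env.get_image('wrist');S=env.get_image('scene')
crop(d,'wa%s.png'%n,275,235,80,100,6);crop(d,'wb%s.png'%n,275,345,80,95,6);crop(S,'sb%s.png'%n,290,210,70,80,9)
st()
E
python3 m3.py 1
```

```text
17.75 p [ 0.5226 -0.0443  0.0668] psi -1.71 tilt [ 2.e-04 -1.e-04 -1.e+00] F [-0.4 -0.1 -0.3] M [-0.04 -0.06  0.  ] w 0.033
```

View pics/wa1.png

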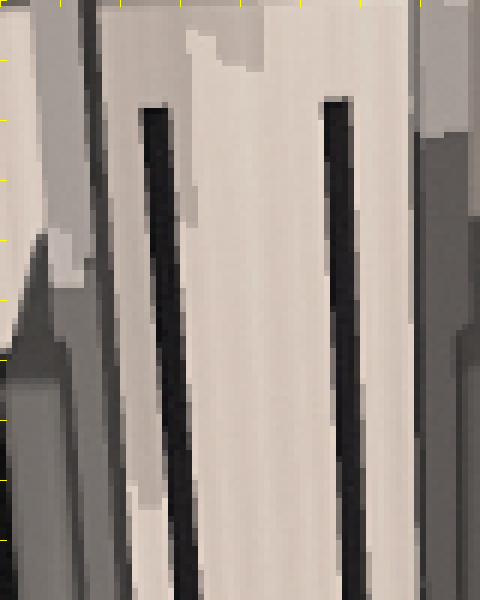

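View pics/wb1.png

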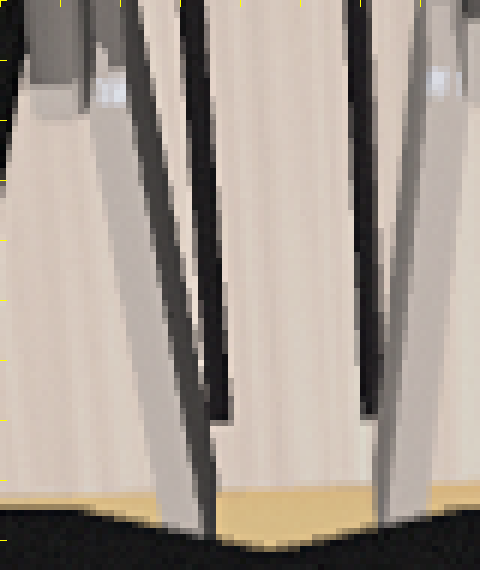

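View pics/sb1.png

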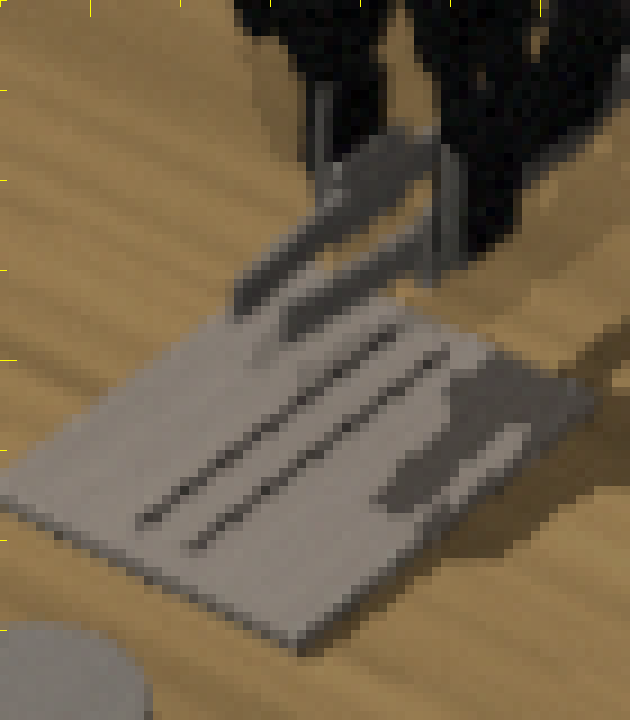

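```bash
python3 - <<'E'
from h import *
np.set_printoptions(precision=4,suppress=True)
d=env.get_image('wrist');S=env.get_image('scene')
o=env.observe();p=np.array(o["position"]);R=np.array(o["tool_rot"])
a=lambda P,x,y,s:np.array(P,float)/s-.5+[x,y]
m=plane(d,np.r_[a([(155,104),(338,98)],275,235,6),a([(218,420),(369,416)],275,345,6)],.006);print("marks",m);
for i in(0,1):
    v=m[i+2]-m[i];print("yaw",np.degrees(np.arctan2(v[1],v[0])),np.linalg.norm(v))
print("mark tool",1e3*(m-p)@R)
zt=p[2]-.006
b=plane(d,a([(110,90),(438,82),(183,520),(409,515)],275,345,6),zt);print("blades",b,"\ntool",1e3*(b-p)@R)
h=plane(d,[(279,17),(337,17),(281,76),(338,76)],p[2]);print("heel tool",1e3*((h-p)@R).mean(0))
t=plane(S,a([(238,303),(290,323)],290,210,9),p[2]-.012);print("tips scene",t,"tool",1e3*(t-p)@R,np.linalg.norm(t[0]-t[1]))
ms=plane(S,a([(397,328),(445,350),(146,522),(195,548)],290,210,9),.006);print("marks scene",ms)
# lateral of tips from each mark in scene
E
```

```text
marks [[ 0.5125 -0.0543  0.006 ]
 [ 0.5124 -0.0382  0.006 ]
 [ 0.6225 -0.0529  0.006 ]
 [ 0.6225 -0.0371  0.006 ]]
yaw 0.7651545407039584 0.11003453935711711
yaw 0.5970688671796152 0.1100689603328811
mark tool [[   9.7559  -10.3992   60.7304]
 [  10.3253    5.7225   60.7293]
 [-100.1758   -5.6436   60.7491]
 [ -99.6542   10.157    60.748 ]]
blades [[ 0.5387 -0.0561  0.0607]
 [ 0.5387 -0.0334  0.0607]
 [ 0.5777 -0.0527  0.0607]
 [ 0.5778 -0.0358  0.0607]] 
tool [[-16.4953 -11.3879   6.0036]
 [-15.8408  11.2743   6.002 ]
 [-55.4148  -6.8381   6.01  ]
 [-54.9425  10.1294   6.0088]]
heel tool [99.7868 -3.6157 -0.017 ]
tips scene [[ 0.5854 -0.0541  0.0547]
 [ 0.5838 -0.0388  0.0547]] tool [[-63.0927  -7.9998  12.0114]
 [-61.0604   7.2603  12.0101]] 0.015394809146874355
marks scene [[ 0.5141 -0.0572  0.006 ]
 [ 0.5139 -0.0415  0.006 ]
 [ 0.6202 -0.0551  0.006 ]
 [ 0.6206 -0.0389  0.006 ]]
```

```bash
python3 -m pendant '[[[0,-0.009,0.06],[0,0,-0.003]],[[0,-0.009,0.06],[0,0,-0.003]],[[0,0,0.06],[0,0,0]],[[0,0,0.05],[0,0,0]],[[0,0,0.007],[0,0,0]],[[0,0,0],[0,0,0]],[[0,0,0],[0,0,0]],[[0,0,0],[0,0,0]]]' -0.234 40
python3 m3.py 2; python3 - <<'E'
from h import *
T=env.get_image('top');S=env.get_image('scene');W=env.get_image('wrist')
cv2.imwrite('pics/s_full.png',S["image"][:,:,::-1]);cv2.imwrite('pics/w_full.png',W["image"][:,:,::-1])
E
```

```text
time_s: 18.85
position: [0.5225, -0.046, 0.0431]
tool_rot: [[-1.0, 0.02, 0.0], [0.02, 1.0, -0.0], [-0.0, -0.0, -1.0]]
ft_force: [0.1, -1.4, -0.9]
grip_width: 0.0329
18.95 p [ 0.5225 -0.046   0.043 ] psi -1.17 tilt [ 2.e-04 -1.e-04 -1.e+00] F [-0.8  1.  -1.2] M [ 0.03 -0.04  0.02] w 0.0329
```

View pics/wa2.png

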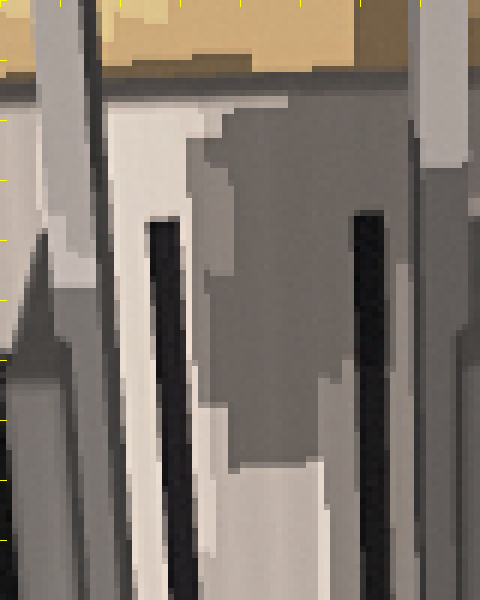

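View pics/wb2.png

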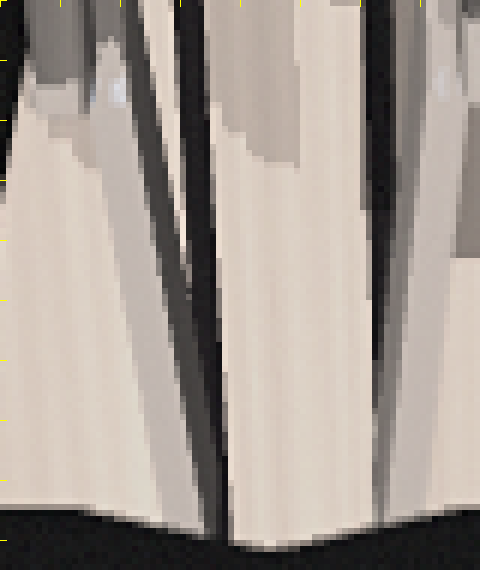

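View pics/sb2.png

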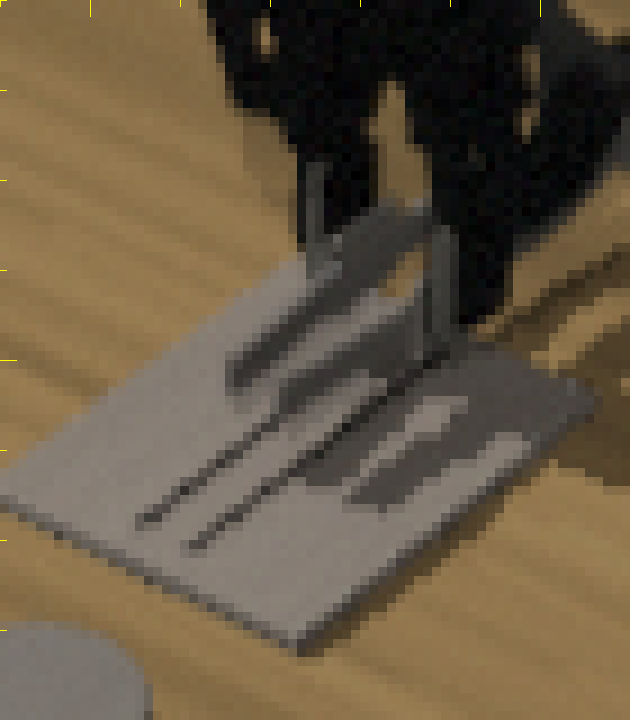

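View pics/s_full.png

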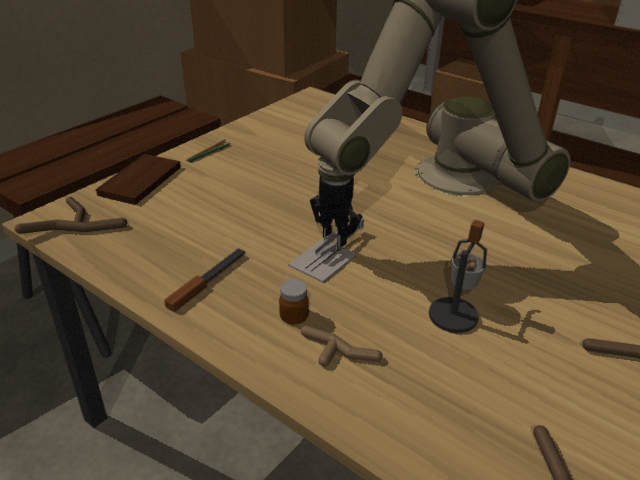

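View pics/w_full.png

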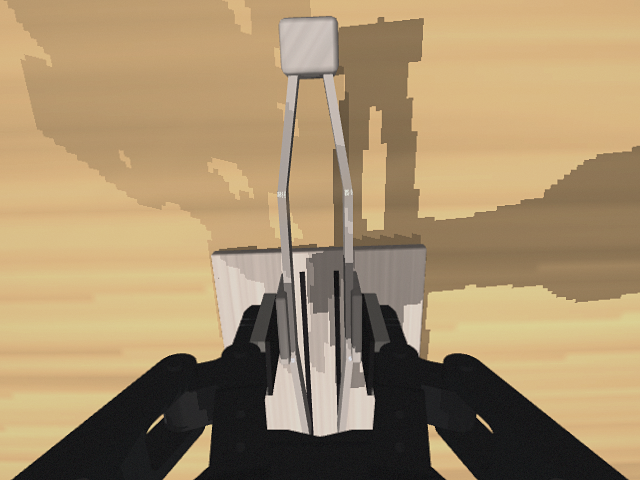

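```bash
cat > m4.py <<'E'
from h import *
np.set_printoptions(precision=4,suppress=True)
d=env.get_image('wrist');S=env.get_image('scene')
o=env.observe();p=np.array(o["position"]);R=np.array(o["tool_rot"])
a=lambda P,x,y,s:np.array(P,float)/s-.5+[x,y]
m=plane(d,np.r_[a([(165,218),(369,212)],275,235,6),a([(195,100),(381,100)],275,345,6)],.006);print("marks",m,"\ntool",1e3*(m-p)@R)
b=plane(d,a([(112,90),(440,82),(185,510),(410,510)],275,345,6),p[2]-.006);print("blades",b,"\ntool",1e3*(b-p)@R)
h=plane(d,[(279.5,17),(337,17),(281,76),(338.5,76)],p[2]);print("heel",h.mean(0),"tool",1e3*((h-p)@R).mean(0))
t=plane(S,a([(232,373),(282,395)],290,210,9),p[2]-.012);print("tips scene",t,np.linalg.norm(t[0]-t[1]))
ms=plane(S,a([(397,328),(445,350),(146,522),(195,548)],290,210,9),.006);print("marks scene",ms)
E
python3 m4.py; python3 -c "
from h import *
S=env.get_image('scene');crop(S,'s20.png',308,238,40,40,16)"
```

```text
marks [[ 0.5126 -0.0543  0.006 ]
 [ 0.5124 -0.0384  0.006 ]
 [ 0.5636 -0.0536  0.006 ]
 [ 0.5639 -0.0376  0.006 ]] 
tool [[  9.7061  -8.4916  36.9484]
 [ 10.2187   7.4441  36.9484]
 [-41.2301  -6.6876  36.9498]
 [-41.2401   9.2659  36.9498]]
blades [[ 0.5387 -0.0576  0.0369]
 [ 0.5385 -0.0349  0.0369]
 [ 0.5767 -0.0538  0.0369]
 [ 0.577  -0.0369  0.0369]] 
tool [[-16.42   -11.2342   6.0005]
 [-15.7672  11.421    6.0004]
 [-54.3343  -6.6606   6.0015]
 [-54.3557  10.2021   6.0014]]
heel [ 0.4226 -0.0475  0.0429] tool [99.8288 -3.5299 -0.0027]
tips scene [[ 0.5839 -0.0569  0.0309]
 [ 0.5832 -0.0414  0.0309]] 0.015562108620412149
marks scene [[ 0.5141 -0.0572  0.006 ]
 [ 0.5139 -0.0415  0.006 ]
 [ 0.6202 -0.0551  0.006 ]
 [ 0.6206 -0.0389  0.006 ]]
```

View pics/s20.png

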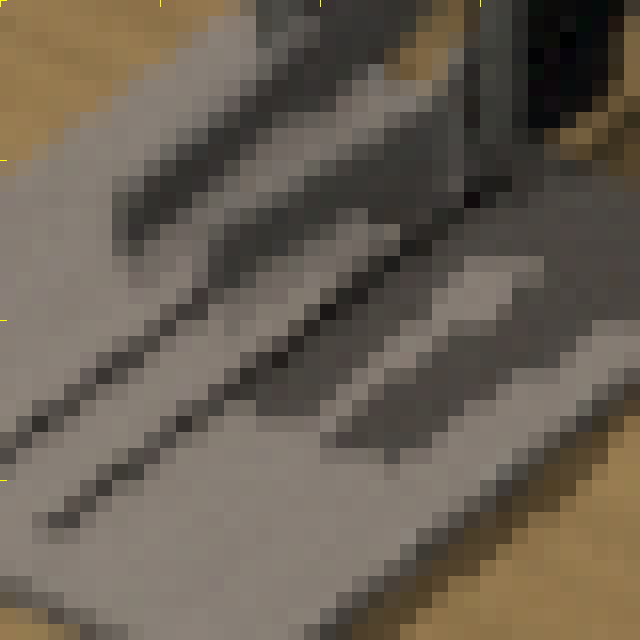

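```bash
python3 - <<'E'
from h import *
np.set_printoptions(precision=4,suppress=True)
S=env.get_image('scene');g=S['image'].astype(float).sum(2)
def line(p0,p1):
    P=[]
    for s in np.linspace(0,1,12):
        c=np.array(p0)*(1-s)+np.array(p1)*s
        y0=int(round(c[1]));ys=np.arange(y0-2,y0+3);x=int(round(c[0]))
        col=g[ys,x];w=np.clip(np.median(g[260:272,308:316])-col,0,None)**2
        P.append((x,(w*ys).sum()/w.sum()))
    X=plane(S,P,.006);c=np.polyfit(X[:,0],X[:,1],1);print(np.polyval(c,[.58,.60,.62]),c[0],np.std(np.polyval(c,X[:,0])-X[:,1]));return c
b=lambda x,y:(x/9+289.5,y/9+209.5)
line(b(146,522),b(265,428));line(b(195,548),b(285,478))
p=np.array([[315.4,250.9],[315.4,251.9],[316.4,250.9]]);print(plane(S,p,.031))
a=proj(S,[(.584,-.0575,.037),(.584,-.0575,.025),(.584,-.0415,.037),(.584,-.0415,.025)]);print(a,(a-[308-.5,238-.5])*16)
E
cp pics/s20.png pics/s21.png; python3 -c "
from h import *
st()"
```

```text
[-0.0562 -0.0557 -0.0551] 0.02588044615844724 0.0002832594557507153
[-0.0399 -0.0397 -0.0395] 0.01081904337462371 0.00032877789621949736
[[ 0.5837 -0.0568  0.031 ]
 [ 0.5867 -0.0544  0.031 ]
 [ 0.5822 -0.055   0.031 ]]
[[315.0854 248.7079]
 [315.0392 252.9666]
 [320.6094 251.3699]
 [320.5357 255.6401]] [[121.3659 179.3261]
 [120.627  247.4651]
 [209.7511 221.9177]
 [208.5715 290.2412]]
19.3 p [ 0.5225 -0.046   0.0429] psi -1.17 tilt [ 1.e-04 -0.e+00 -1.e+00] F [ 0.2  0.5 -0. ] M [ 0.04 -0.04 -0.04] w 0.0326
```

```bash
python3 -m pendant '[[[0,0.002,0],[0,0,0]],[[0,0,0],[0,0,0]],[[0,0,0],[0,0,0]],[[0,0,0],[0,0,0]],[[0,0,0],[0,0,0]],[[0,0,0],[0,0,0]]]' -0.231 40
python3 m3.py 3
python3 - <<'E'
from h import *
st();w=[]
for i in range(4):
    d=env.get_image('wrist');w.append(env.observe()["grip_width"])
print(np.mean(w)); T=env.get_image('scene');crop(T,'s22.png',400,200,120,140,4)
E
```

```text
time_s: 20.05
position: [0.5225, -0.0458, 0.0429]
tool_rot: [[-1.0, 0.02, -0.0], [0.02, 1.0, -0.0], [0.0, -0.0, -1.0]]
ft_force: [-0.3, -0.5, -1.4]
grip_width: 0.0327
20.15 p [ 0.5225 -0.0458  0.0429] psi -1.18 tilt [ 0. -0. -1.] F [ 0.1 -0.8 -0.1] M [-0.06  0.02  0.02] w 0.0328
20.15 p [ 0.5225 -0.0458  0.0429] psi -1.18 tilt [ 0. -0. -1.] F [ 0.1 -0.8 -0.1] M [-0.06  0.02  0.02] w 0.0328
0.0329661889727493
```

View pics/wb3.png

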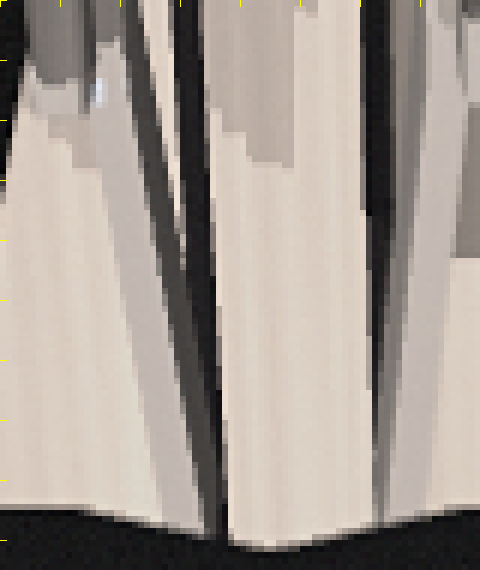

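View pics/s22.png

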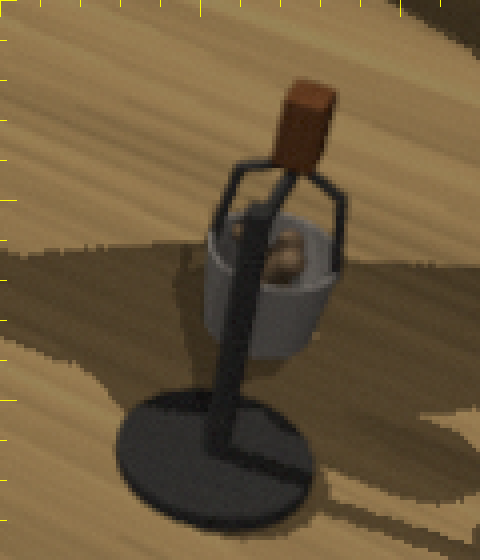

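The pail hangs still on the rod, and the tip blades run onto their marks. The averaged pad opening is 32.97 mm, against 33 mm for a 16 mm tip distance. Handing in.

```bash
python3 -c "
from h import *
print(env.close_job());st()"
```

```text
the job is handed in; nothing more can be done
None
the job is handed in; nothing more can be done
```

I hung the pail by its bail on the hook and let it go. Then I picked up the tweezers, squeezed them, and handed the job in at about 20 s of the 61 s while still holding them over the marks.

**Pail:** the last picture shows it hanging still on the rod, with the bail lying across it.

**Tip distance:** the averaged finger opening was 32.97 mm, which corresponds to tips about 16 mm apart. The wrist and scene pictures, taken just before a last small opening change, gave about 15.7 mm and 15.6 mm. That is within what I can measure there.

**Position over the marks:**
- **Height:** the tip centres are about 25 mm above the plate, and the lowest edge of the tweezers about 13 mm above it.
- **Level:** the tool points straight down to within 0.01°. The tweezers' pitch did not visibly change when they were lifted.
- **Direction:** the tweezers point along 0.8°, and the marks run at about 0.7°.

**One disagreement:** the wrist camera put the tips within about 0.2 mm of the marks sideways. The coarser scene camera put them about 1 mm to the right (-y). I trusted the wrist view and shifted only 0.2 mm to the left.

The jar, antler and rasp showed no movement in the last full scene picture, and I never touched them. The highest wrist force I read was about 10 N, when the bail touched the rod.

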